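Stack the outgoing cartons against a square

TASK

Stand the stacking square on the table at the yellow-striped end of the black carrier board, centred on that end with its upright blade flush against the edge, and let go of it. Then stack all the cartons from the blue mat on the board in one square column, label up, lengthwise along the board between the white lines, each with one end against the blade; with the column up and the square still flush, take the square away and stand it back upright on its green mat, lengthwise and wholly on it, leaving the column true. Do not press the emergency stop or disturb the other things on the table.

Things in the scene. Friction and masses are not known exactly. Their poses are not given: they have to be found in the camera images.
- square: Stacking square, loose, 0.7 kg: an upright aluminium blade 70 wide (its x) x 6 thick x 180 mm high, with a dark steel stock behind it, 30 wide x 35 mm high, that runs 120 mm from the blade's face along its +y (a flat foot plate 70 wide x 30 x 6 mm high lies under the stock's far end, y 90 to 120 mm). Origin: bottom centre of the blade's flat front face; that face looks to its -y; z up
- square_grip (a point): middle of the orange grip band on the square's stock, 75 mm behind the blade's face and 26 mm above its underside: take the stock here across its 30 mm width (square's x)
- square_mid (a point): centre of the square's footprint (70 x 120 mm), on its underside, 60 mm behind the blade's face
- square_mat: green mat, fixed, 100 (x) x 160 (y) x 3 mm, the square's home: it starts standing on it. Origin: centre of its underside
- carrier: black carrier board, fixed to the table, 76 (x) x 150 (y) x 12 mm high, with a yellow stripe along the top of its +y end (the stop edge) and two white lengthwise lines, 60 mm apart, that bracket the column's place. Origin: centre of its underside
- stop_edge (a point): middle of the carrier's yellow-striped end, on its top rim, 75 mm along +y from the carrier's centre, 12 mm up
- infeed_mat: blue mat, fixed, 320 (x) x 220 (y) x 3 mm, on which the cartons wait in two rows, lengthwise along its x. Origin: centre of its underside
- estop (a joint): red emergency-stop button in a yellow housing at the back of the table; 0 up, 0.006 m pressed. Not to be touched
- scanner: black and grey hand scanner, about 180 mm long, lying at the back; bystander
- mouse: black computer mouse, 100 mm; bystander
- tape: roll of clear tape, 90 mm across, 40 mm high; bystander
- driver: screwdriver with red handle; bystander
- mug: blue mug, 80 mm across, 90 mm high; bystander
- carton1: closed cardboard carton, 56 (x) x 130 (y, its length) x 40 mm high, 0.2 to 0.4 kg, white blank label on its top; may be absent (3 or 4 are there). Origin: centre of its underside, z up
- carton2: closed cardboard carton, 56 (x) x 130 (y, its length) x 40 mm high, 0.2 to 0.4 kg, white blank label on its top; may be absent (3 or 4 are there). Origin: centre of its underside, z up
- carton3: closed cardboard carton, 56 (x) x 130 (y, its length) x 40 mm high, 0.2 to 0.4 kg, white blank label on its top; may be absent (3 or 4 are there). Origin: centre of its underside, z up
- carton4: closed cardboard carton, 56 (x) x 130 (y, its length) x 40 mm high, 0.2 to 0.4 kg, white blank label on its top; may be absent (3 or 4 are there). Origin: centre of its underside, z up
Things that resemble listed ones, but are neither listed nor needed, are in the scene too. There is more than one size of the carrier; the job needs the largest.

How it is judged:
On the way, in this order (a step that is already met when the one before it is completed fails the run):
1. the square stands on the table, centred (12 mm) and flush (3 mm, 0.04 rad) against the board's yellow-striped end, let go (x of square in the frame of carrier between -0.012 and 0.012 m and y of square in the frame of carrier between 0.0735 and 0.078 m and angle between the y axis of square and the y axis of carrier, either way round below 0.04 rad and angle between square's own z axis and vertical below 0.04 rad and height (world z) of square below 0.002 m and linear speed of square below 0.02 m/s and contact force between the fingers and square below 0.3 N and y of square_grip in the frame of carrier above 0.12 m), for 0.3 s.
2. all cartons are stacked on the board in one true column against the square, which is still flush, nothing held (all of step 1 and x of carton1 in the frame of carrier between -0.006 and 0.006 m and y of carton1 in the frame of carrier between 0.004 and 0.0145 m and angle between the y axis of each of carton1, carton2, carton3, carton4 and the y axis of carrier, either way round below 0.06 rad and angle between each of carton1, carton2, carton3, carton4's own z axis and vertical below 0.05 rad and height (world z) of each of carton1, carton2, carton3, carton4 above 0.009 m and linear speed of each of carton1, carton2, carton3, carton4 below 0.02 m/s and contact force between the fingers and carton1 below 0.3 N and x of carton2 in the frame of carrier between -0.006 and 0.006 m and y of carton2 in the frame of carrier between 0.004 and 0.0145 m and contact force between the fingers and carton2 below 0.3 N and x of carton3 in the frame of carrier between -0.006 and 0.006 m and y of carton3 in the frame of carrier between 0.004 and 0.0145 m and contact force between the fingers and carton3 below 0.3 N and x of carton4 in the frame of carrier between -0.006 and 0.006 m and y of carton4 in the frame of carrier between 0.004 and 0.0145 m and contact force between the fingers and carton4 below 0.3 N), for 0.3 s.
At the end, for the whole second after the job is handed in: Every carton stands label up in one column on the board: along it within 0.06 rad, 6 mm of its centre line, its end within 4 to 6 mm of the striped edge. The square stands upright on its mat, footprint centre within 30 mm of the mat's, lengthwise within 0.35 rad. All at rest, released (x of carton1 in the frame of carrier between -0.006 and 0.006 m and y of carton1 in the frame of carrier between 0.004 and 0.0145 m and angle between the y axis of each of carton1, carton2, carton3, carton4 and the y axis of carrier, either way round below 0.06 rad and angle between each of carton1, carton2, carton3, carton4's own z axis and vertical below 0.05 rad and height (world z) of each of carton1, carton2, carton3, carton4 above 0.009 m and linear speed of each of carton1, carton2, carton3, carton4, square below 0.02 m/s and contact force between the fingers and carton1 below 0.3 N and x of carton2 in the frame of carrier between -0.006 and 0.006 m and y of carton2 in the frame of carrier between 0.004 and 0.0145 m and contact force between the fingers and carton2 below 0.3 N and x of carton3 in the frame of carrier between -0.006 and 0.006 m and y of carton3 in the frame of carrier between 0.004 and 0.0145 m and contact force between the fingers and carton3 below 0.3 N and x of carton4 in the frame of carrier between -0.006 and 0.006 m and y of carton4 in the frame of carrier between 0.004 and 0.0145 m and contact force between the fingers and carton4 below 0.3 N and horizontal distance between square_mid and square_mat below 0.03 m and angle between the y axis of square and the y axis of square_mat, either way round below 0.35 rad and angle between square's own z axis and vertical below 0.04 rad and height (world z) of square below 0.006 m); the robot touches nothing.
It fails at once if the emergency stop is pressed (value of joint estop above 0.003 m).
It fails at once if a bystander is disturbed (moved over 40 mm) (distance of any of scanner, mouse, tape, driver, mug from where it was at the start of the episode above 0.04 m).
Of carton1, carton2, carton3, carton4 only 3 to 4 are there at a start; the rules pass over those that are not, and their reading is None.
At some moment in a run one of square may be knocked a few centimetres aside while the robot is not near it.
Once in a run the grip may slacken for a moment while it holds something.
It also fails if it takes over 210 s, if anything falls off the work surface, if the arm or the gripper's body presses on something with over 40 N, if the wrist force passes 120 N, or if a joint passes its speed limit or range.

ROBOT

A 6-joint arm with a two-finger parallel gripper is mounted at the origin on the work surface. World frame = base frame: x ahead of the robot, y to its left, z up, the work surface at z = 0. Lengths are in m, angles in rad, forces in N, time in s.
With the tool pointing down it reaches from about 0.35 to 0.975 m from the base axis. Payload 4.9 kg.
Tool frame: the origin (TCP) lies at the very end of the fingers, on their centre line; the grasp point (between the pads) lies 19 mm behind it; z points along the fingers, y is the direction in which the jaws open and shut (so a half turn about z gives the same grasp; the last joint's range is limited). The gripper opens to 85 mm and grips with 20 to 120 N. Pads are 22 mm wide; open, the fingers measure 114 mm over their backs; the gripper's body (76 mm by 85 mm) begins 54 mm behind the grasp point. The pads swing forward as they close: fully open they stand 13 mm farther back than shut.
Start: joints at [1.205, 0.053, 1.613, -0, 1.476, -0.119], TCP at [0.153, 0.606, 0.231] pointing down, gripper open.
Joint ranges: [-3.01, 3.01], [-1.01, 2.22], [0.06, 2.58], [-1.02, 4.17], [0.09, 2.62], [-3.14, 3.14]. Speed limits (rad/s): [2.57, 2.57, 3.14, 3.14, 3.14, 3.14].

INTERFACE

Orientations are given as a unit quaternion [w, x, y, z].
In Python, from plant import state, grab_frame, camera_model, job_done, search_frame, masks_of, place_of gives the robot as it stands.
- The arm moves only by the tool drive_tool, never from a script. Its argument "series" is a list of rows, each a list of 2 entries, a list of its own where there are three numbers: the shift along the world's x, y, z in m, then the turn, a rotation vector about the world's x, y, z in degrees. A call has 1 to 8 rows; each row is the pose to reach, as a shift and turn from the pose commanded when the call began; what a row does not reach only later rows make up. A row lasts 1/10 s, in which the tool goes at most 50 mm and 8.59 degrees, less where a joint would pass 70% of its speed; a pose out of reach is approached as far as the arm can. A call with a gripper value outside its range is refused whole. "fingers" is the closure, from -1 (fully open) to 1 (shut), so that 0 is half open, set as the call begins (left out, the last holds). The fingers move at their own pace and stop on an object; the grip force is fixed at half the most. Time passes only in rows, so rows that repeat a pose let the fingers close. It gives the time, the measured TCP pose, the force and the opening at its end, in the units of the state.
- state(): the state, without advancing time (a new reading comes with each control period).
- grab_frame(name): name is "scene" or "top" or "wrist"; returns the picture (480x640x3 uint8, red, green, blue); there is no depth.
- camera_model(name): a dict with "fovy" (degrees; the focal length in pixels is half the picture's height over the tangent of half this angle, whatever the lens; pixels are square), "cx", "cy" (the principal point, pixels), "D" ([k1, k2, p1, p2, k3] as OpenCV has them; the pictures are not rectified), "rvec" (rotation vector, rad) and "tvec" (3), from world to camera coordinates, as OpenCV has them. Camera axes: x right, y down, z forward; pixel columns grow to the right and rows downward; lengths in m; the calibration is good to about 2 mm. A picture is of the moment at which its call begins: read the wrist's pose just before it. camera_model takes no time and is no camera call; for the wrist camera it gives the pose at the moment of the call.
- job_done(): hands the job in, once; it reports no verdict.
Trained networks look in the newest picture that a camera, given by its name, has taken for a name from the list of things; names that differ only in an ending like _2 or _b are one class to them, and where a whole thing is asked for, a point or a joint stands for the part that bears it (a point fixed in the world has none). Each returns a list of dicts, best first, with "confidence" (0 to 1); they miss things now and then, are a little off and sometimes report something else, mostly with a low value. They report only what shows in the picture. A call takes as long as a camera call. They do not tell look-alikes from the thing itself.
- search_frame(camera, name): "location" ([x, y, z] in m, in world coordinates, good to about 4 mm: the middle of the surface that is visible of it).
- masks_of(camera, name): "pixels" (480x640 bool, what is visible of it).
- place_of(camera, name): "location" ([x, y, z] in m, in world coordinates, good to about 4 mm: a listed point, or the origin of a listed thing).
The state is a dict: "time": time; "joint_pos": joint angles; "joint_vel": joint speeds; "joint_efforts": joint torques, N m; "tool_pos": TCP position; "tool_rot": TCP orientation; "contact_force": force on the tool from outside, world axes, zero at the start; "ft_torque": the same for the moment, N m; "gripper_width": opening from 0.0 (shut) to 1.0 (fully open).
Only numpy, scipy, OpenCV 4.12 (cv2) and the standard library are available. Lean on these libraries where they do the work, as an engineer would, in place of code of your own. Each camera call takes 0.05 s, during which the arm holds its last target.

## Working session

There is one attempt and no reset: what is moved stays moved. The work goes in short steps, Python scripts to look and compute and a tool call to move; the robot and the scene stay as the last step left them, time stands still between calls to the robot, and variables do not carry over. Pictures are saved under pics/ and viewed, and the job is handed in when it is done.

Besides the shell and the picture viewer there is one more tool, called after "Emit:" as name(argument=value, ...) on one line, values as JSON. drive_tool: Moves the arm, as the interface text tells. Its arguments: {"type":"object","properties":{"series":{"type":"array","items":{"type":"array"}},"fingers":{"type":"number"}},"required":["series"]}

```bash
mkdir -p pics; ls; python3 - <<'E'
from plant import *
import cv2
print(state())
for n in ("scene","top","wrist"):
    f=grab_frame(n); cv2.imwrite(f"pics/{n}0.png",f[:,:,::-1]); print(n,camera_model(n))
    for o in ["square","square_mat","carrier","stop_edge","infeed_mat","carton1","estop","square_grip"]:
        for r in place_of(n,o)[:7]: print(n,o,[round(v,3) for v in r["location"]],round(r["confidence"],2))
E
```

```text
pics
{'time': 0.0, 'joint_pos': array([ 1.20503445e+00,  5.33563812e-02,  1.61428401e+00, -1.73006914e-06,
        1.47599913e+00, -1.18982588e-01]), 'joint_vel': array([-6.41456272e-05, -8.62759098e-04, -2.74887744e-04,  6.43425956e-04,
        2.29062232e-05,  1.11292645e-03]), 'joint_efforts': array([-4.30780165e-04, -3.93665814e+01, -3.70183575e+01, -2.80497972e-05,
        6.93685783e-03, -1.04534612e-05]), 'tool_pos': array([0.15244301, 0.60548602, 0.23006928]), 'tool_rot': array([-2.44794509e-04,  1.23076633e-01,  9.92396642e-01, -9.93726708e-04]), 'contact_force': array([-0.16922759,  0.7457677 , -0.34267791]), 'ft_torque': array([ 0.03515857, -0.00281406,  0.01211074]), 'gripper_width': 1.0016503365304763}
scene {'fovy': 52.09784899393053, 'cx': 319.14442657691876, 'cy': 237.98723194201284, 'D': array([0.03248204, 0.        , 0.        , 0.        , 0.        ]), 'rvec': array([ 1.51734598,  2.27391135, -0.70815056]), 'tvec': array([ 0.22737065, -0.35704335,  1.54246833])}
scene square [0.571, 0.322, -0.002] 0.75
scene square_mat [0.548, 0.371, 0.001] 0.65
scene carrier [0.26, -0.327, -0.0] 0.92
scene carrier [0.592, -0.501, -0.004] 0.87
scene stop_edge [0.24, -0.284, 0.007] 0.87
scene stop_edge [0.577, -0.451, 0.009] 0.68
scene infeed_mat [0.512, -0.292, -0.004] 0.65
scene carton1 [0.437, -0.343, 0.003] 0.9
scene carton1 [0.431, -0.232, 0.002] 0.9
scene carton1 [0.595, -0.232, 0.001] 0.72Traceback (most recent call last):
  File "<stdin>", line 7, in <module>
ValueError: it knows: carrier, carton, driver, infeed_mat, mouse, mug, scanner, square, square_grip, square_mat, square_mid, stop_edge, tape
```

```bash
python3 - <<'E'
from plant import *
import cv2
for n in ("top",):
    f=grab_frame(n); cv2.imwrite(f"pics/{n}0.png",f[:,:,::-1]); print(n,camera_model(n))
    for o in ["square","square_mat","carrier","stop_edge","infeed_mat","carton","square_grip","square_mid","mug","mouse","tape","driver","scanner"]:
        for r in place_of(n,o)[:7]: print(n,o,[round(v,3) for v in r["location"]],round(r["confidence"],2))
print(camera_model("wrist"))
E
```

```text
top {'fovy': 43.91083252741993, 'cx': 323.8355952901024, 'cy': 233.84320390447638, 'D': array([-0.08369426,  0.        ,  0.        ,  0.        ,  0.        ]), 'rvec': array([ 2.19478265, -2.20351332,  0.03163523]), 'tvec': array([-0.03275723,  0.52171966,  1.59625624])}
top square [0.575, 0.326, 0.004] 0.95
top square [0.709, 0.271, 0.001] 0.71
top square [0.55, 0.366, 0.004] 0.19
top square_mat [0.548, 0.366, 0.005] 0.63
top square_mat [0.71, 0.273, 0.0] 0.55
top carrier [0.597, -0.5, 0.002] 0.95
top carrier [0.592, -0.005, -0.002] 0.69
top stop_edge [0.574, 0.066, 0.015] 0.91
top stop_edge [0.238, -0.277, 0.011] 0.81
top stop_edge [0.576, -0.451, 0.004] 0.62
top stop_edge [0.589, -0.233, 0.002] 0.42
top stop_edge [0.589, -0.004, -0.001] 0.23
top infeed_mat [0.513, -0.295, 0.003] 0.59
top carton [0.432, -0.342, 0.004] 0.96
top carton [0.588, -0.231, 0.002] 0.9
top carton [0.434, -0.232, 0.005] 0.63
top square_grip [0.539, 0.388, 0.033] 0.8
top square_mid [0.545, 0.374, 0.0] 0.9
top mug [0.346, 0.363, -0.006] 0.63
top mouse [0.713, 0.275, 0.003] 0.66
top tape [0.37, -0.11, 0.003] 0.63
top tape [0.344, 0.367, -0.006] 0.37
top driver [0.385, 0.066, -0.005] 0.8
top driver [0.711, 0.271, 0.001] 0.54
top scanner [0.747, -0.057, 0.002] 0.79
{'fovy': 70.97062497912324, 'cx': 320.2991459832105, 'cy': 242.88659925008815, 'D': array([-0.05238773,  0.        ,  0.        ,  0.        ,  0.        ]), 'rvec': array([-2.302769  , -1.79392909, -0.24311976]), 'tvec': array([-0.62512279, -0.03629307,  0.37794701])}
```

View pics/scene0.png

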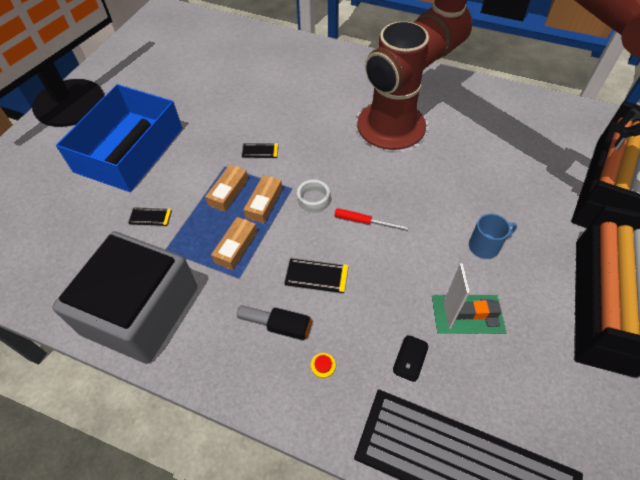

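View pics/top0.png

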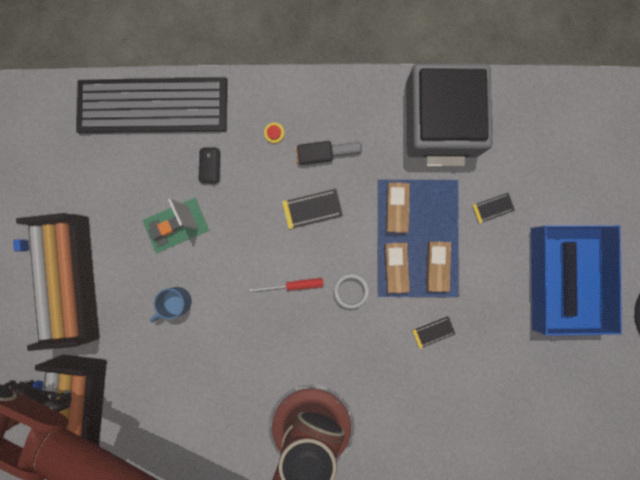

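```bash
cat > h.py <<'E'
from plant import *
import numpy as np, cv2
from scipy.spatial.transform import Rotation as R
def K(m):
    f=240/np.tan(np.radians(m["fovy"])/2); return np.array([[f,0,m["cx"]],[0,f,m["cy"]],[0,0,1.]])
def p2w(m,px,z):
    px=np.asarray(px,float).reshape(-1,1,2)
    n=cv2.undistortPoints(px,K(m),np.asarray(m["D"])).reshape(-1,2)
    Rm=cv2.Rodrigues(np.asarray(m["rvec"],float))[0]; C=-Rm.T@m["tvec"]
    d=np.c_[n,np.ones(len(n))]@Rm
    return C+d*((z-C[2])/d[:,2])[:,None]
def w2p(m,P):
    return cv2.projectPoints(np.asarray(P,float).reshape(-1,3),np.asarray(m["rvec"],float),np.asarray(m["tvec"],float),K(m),np.asarray(m["D"]))[0].reshape(-1,2)
def cam(m):
    Rm=cv2.Rodrigues(np.asarray(m["rvec"],float))[0]; return -Rm.T@m["tvec"],Rm.T
def tool():
    s=state(); q=s["tool_rot"]; r=R.from_quat([q[1],q[2],q[3],q[0]])
    return s,np.array(s["tool_pos"]),r
def rpt():
    s,p,r=tool(); M=r.as_matrix()
    print("t",round(s["time"],2),"tcp",p.round(4),"yaw_y(deg)",round(np.degrees(np.arctan2(M[1,1],M[0,1])),2),"z",M[:,2].round(4),"w",round(s["gripper_width"],3),"F",np.round(s["contact_force"],1),"q6",np.round(s["joint_pos"],2))
def snap(n,name):
    m=camera_model(n); f=grab_frame(n); cv2.imwrite(f"pics/{name}.png",f[:,:,::-1]); return m,f
def grid(f,name,box,k):
    x0,y0,x1,y1=box; c=f[y0:y1,x0:x1,::-1]; cv2.imwrite(f"pics/{name}.png",cv2.resize(c,None,fx=k,fy=k,interpolation=cv2.INTER_CUBIC))
def turnvec(dyaw): return dyaw
def box_fit(pts):
    (c,s,a)=cv2.minAreaRect(np.asarray(pts,np.float32)*1000); return np.array(c)/1000,np.array(s)/1000,a
E
python3 - <<'E'
from h import *
rpt(); s,p,r=tool(); m=camera_model("wrist"); C,Rc=cam(m)
print("cam in tool",r.inv().apply(C-p)); print("cam axes in tool\n",(r.as_matrix().T@Rc).round(3))
E
```

```text
t 1.05 tcp [0.1527 0.606  0.2313] yaw_y(deg) 75.86 z [-0. -0. -1.] w 0.999 F [-0.3  0.2  0. ] q6 [ 1.2   0.05  1.61  0.    1.48 -0.12]
cam in tool [ 0.06542658  0.00019967 -0.14262067]
cam axes in tool
 [[-0.    -0.964 -0.266]
 [ 1.    -0.    -0.   ]
 [ 0.    -0.266  0.964]]
```

Emit:
drive_tool(series=[[[0.05,-0.03,0.02],[0,0,-6]],[[0.1,-0.06,0.04],[0,0,-12]],[[0.14,-0.09,0.06],[0,0,-18]],[[0.18,-0.12,0.07],[0,0,-24]],[[0.22,-0.15,0.07],[0,0,-30]],[[0.26,-0.17,0.07],[0,0,-36]],[[0.3,-0.19,0.07],[0,0,-42]],[[0.34,-0.21,0.07],[0,0,-48]]], fingers=-1)

```text
time: 1.85
tool_pos: [0.4845, 0.3997, 0.3018]
tool_rot: [0.0, 0.518, 0.855, 0.001]
contact_force: [0.1, 0.7, 1.2]
gripper_width: 0.997
```

Emit:
drive_tool(series=[[[0.04,-0.01,0],[0,0,0]],[[0.04,-0.01,0],[0,0,0]],[[0.04,-0.01,0],[0,0,0]],[[0.04,-0.01,0],[0,0,0]]])

```text
time: 2.25
tool_pos: [0.5221, 0.3915, 0.3013]
tool_rot: [-0.0, 0.516, 0.857, -0.0]
contact_force: [-0.6, 0.4, -0.5]
gripper_width: 0.998
```

```bash
python3 - <<'E'
from h import *
rpt()
m,f=snap("wrist","w1")
for o in ["square","square_grip","square_mid","square_mat"]:
    for r in place_of("wrist",o)[:3]: print(o,[round(v,4) for v in r["location"]],round(r["confidence"],2))
E
```

```text
t 2.25 tcp [0.5221 0.3915 0.3013] yaw_y(deg) 27.91 z [-4.e-04  1.e-04 -1.e+00] w 0.998 F [-0.6  0.4 -0.5] q6 [0.53 0.09 1.46 0.   1.59 0.04]
square [0.5706, 0.3231, 0.0054] 0.74
square_grip [0.5385, 0.3899, 0.033] 0.9
square_grip [0.3404, 0.366, 0.0019] 0.44
square_mid [0.5439, 0.377, 0.0023] 0.89
square_mat [0.5494, 0.3688, -0.0028] 0.82
square_mat [0.5735, 0.3207, 0.0087] 0.25
```

View pics/w1.png

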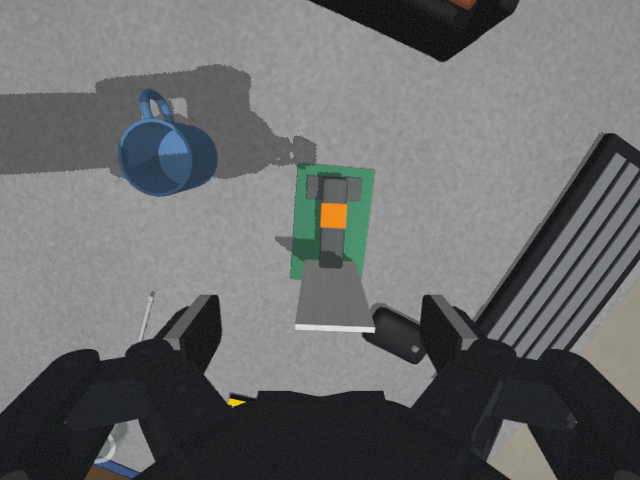

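```bash
python3 - <<'E'
from h import *
m,f=snap("wrist","w1b")
hsv=cv2.cvtColor(f,cv2.COLOR_RGB2HSV)
o=cv2.inRange(hsv,(8,150,120),(22,255,255)); o[:150]=0;o[260:]=0;o[:,:280]=0;o[:,380:]=0
ys,xs=np.nonzero(o); print(xs.min(),xs.max(),ys.min(),ys.max())
print("band",box_fit(p2w(m,np.c_[xs,ys],.038)[:,:2]))
# blade top corners (front/back edges at rows ~325-331)
grid(f,"bl",(280,155,400,345),4)
g=cv2.inRange(hsv,(60,80,40),(90,255,255)); g[:150]=0;g[:,:250]=0;g[300:]=0
ys,xs=np.nonzero(g); h=cv2.convexHull(np.c_[xs,ys].astype(np.int32)); ap=cv2.approxPolyDP(h,4,True)[:,0]; print(ap.tolist(), p2w(m,ap,.003).round(4)[:,:2].tolist())
E
```

```text
320 346 203 228
band (array([0.54231726, 0.38987473]), array([0.03162767, 0.0304148 ]), 25.255781173706055)
[[374, 170], [360, 278], [291, 278], [298, 163]] [[0.5651, 0.4617], [0.6227, 0.3242], [0.5372, 0.279], [0.4747, 0.4237]]
```

View pics/bl.png

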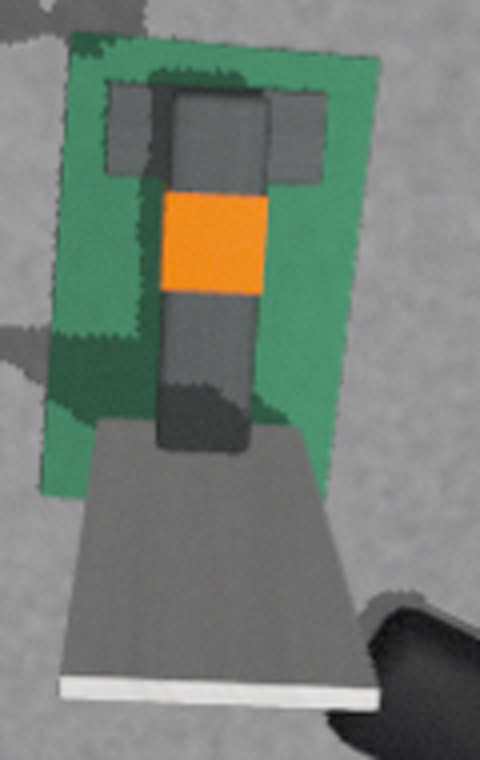

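```bash
python3 - <<'E'
from h import *
from scipy.optimize import least_squares
m=camera_model("wrist")
c=lambda L:np.array(L)/4.+[280,155]-0.375
px=c([(60,697),(379,709),(60,676),(380,689),(166,192),(267,197),(263,295),(160,291),(108,82),(328,93),(323,186),(104,177)])
for z,i in((.183,[0,1,2,3]),(.038,[4,5,6,7]),(.009,[8,9,10,11])):
    w=p2w(m,px[i],z)[:,:2]; print(w.round(4).tolist())
# model: x sign: left in image?
mod=np.array([(-.035,0,.18),(.035,0,.18),(-.035,.006,.18),(.035,.006,.18),(-.015,.09,.035),(.015,.09,.035),(.015,.06,.035),(-.015,.06,.035),(-.035,.12,.006),(.035,.12,.006),(.035,.09,.006),(-.035,.09,.006)])
def pos(v,mod): 
    cth,s=np.cos(v[2]),np.sin(v[2]); return np.c_[mod[:,0]*cth-mod[:,1]*s+v[0],mod[:,0]*s+mod[:,1]*cth+v[1],mod[:,2]+.003]
idx=[0,1,2,3,4,5,8,9,10,11]
idx=[0,1,2,3,8,9,10,11]
r=least_squares(lambda v:(w2p(m,pos(v,mod[idx]))-px[idx]).ravel(),[.573,.324,.45])
print(r.x,np.degrees(r.x[2]),r.fun.round(1)); print("grip",pos(r.x,np.array([[0,.075,.026]])))
print(w2p(m,pos(r.x,mod))-px)
E
```

```text
[[0.5429, 0.3081], [0.6058, 0.3379], [0.5406, 0.3126], [0.6035, 0.3422]]
[[0.5224, 0.3969], [0.5502, 0.4099], [0.5639, 0.3827], [0.5352, 0.3689]]
[[0.4917, 0.4156], [0.5553, 0.4454], [0.5686, 0.4187], [0.5045, 0.388]]
[0.57463038 0.32229314 0.44097336] 25.265912548026822 [-0.3  0.7  0.1  0.8 -0.2 -0.3  0.5 -0.3  0.2 -0.2 -0.  -0.3 -0.5 -0.2
  0.3 -0.5]
grip [[0.54261889 0.39011838 0.029     ]]
[[-0.31621093  0.65758572]
 [ 0.0730905   0.81702623]
 [-0.15191318 -0.25474551]
 [ 0.46386564 -0.29974716]
 [ 0.33402474 -0.14496723]
 [-0.23019192 -0.25218538]
 [-0.82740926 -0.66844554]
 [ 0.69274573 -0.76096484]
 [ 0.15275046 -0.17660339]
 [-0.02495496 -0.31847753]
 [-0.5446013  -0.20703216]
 [ 0.31600846 -0.45838972]]
```

Emit:
drive_tool(series=[[[0.0205,-0.0015,-0.04],[0,0,-2.6]],[[0.0205,-0.0015,-0.085],[0,0,-2.6]],[[0.0205,-0.0015,-0.13],[0,0,-2.6]],[[0.0205,-0.0015,-0.175],[0,0,-2.6]],[[0.0205,-0.0015,-0.22],[0,0,-2.6]],[[0.0205,-0.0015,-0.25],[0,0,-2.6]],[[0.0205,-0.0015,-0.25],[0,0,-2.6]]])

```text
time: 3.25
tool_pos: [0.5391, 0.3875, 0.0449]
tool_rot: [-0.003, 0.535, 0.845, -0.005]
contact_force: [-1.3, -0.5, -0.3]
gripper_width: 1.002
```

```bash
python3 - <<'E'
from h import *
rpt(); m,f=snap("wrist","w2")
E
```

```text
t 3.25 tcp [0.5391 0.3875 0.0449] yaw_y(deg) 25.29 z [-0.01   -0.0056 -0.9999] w 1.002 F [-1.3 -0.5 -0.3] q6 [ 0.51  0.32  1.64 -0.    1.2   0.07]
```

View pics/w2.png

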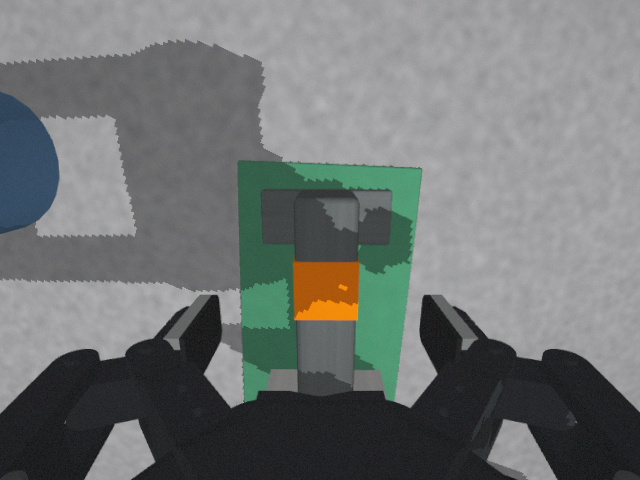

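Emit:
drive_tool(series=[[[0,0,-0.018],[0,0,0]],[[0,0,-0.036],[0,0,0]],[[0,0,-0.036],[0,0,0]],[[0,0,-0.036],[0,0,0]]])

```text
time: 3.7
tool_pos: [0.5432, 0.3894, 0.015]
tool_rot: [-0.0, 0.535, 0.845, -0.0]
contact_force: [0.3, -0.4, 0.2]
gripper_width: 0.998
```

Emit:
drive_tool(series=[[[0,0.0005,-0.006],[0,0,0]],[[0,0.0005,-0.006],[0,0,0]],[[0,0.0005,-0.006],[0,0,0]]])

```text
time: 4.0
tool_pos: [0.5435, 0.3901, 0.0095]
tool_rot: [0.0, 0.535, 0.845, 0.0]
contact_force: [-0.2, -0.5, -0.3]
gripper_width: 0.996
```

Emit:
drive_tool(series=[[[0,0,0],[0,0,0]],[[0,0,0],[0,0,0]],[[0,0,0],[0,0,0]],[[0,0,0],[0,0,0]],[[0,0,0],[0,0,0]],[[0,0,0],[0,0,0]],[[0,0,0],[0,0,0]],[[0,0,0],[0,0,0]]], fingers=1)

```text
time: 4.8
tool_pos: [0.5433, 0.39, 0.0096]
tool_rot: [-0.0, 0.535, 0.845, -0.0]
contact_force: [-3.1, -1.5, 4.4]
gripper_width: 0.337
```

```bash
python3 - <<'E'
from h import *
rpt(); m,f=snap("wrist","w3")
E
```

```text
t 4.8 tcp [0.5433 0.39   0.0096] yaw_y(deg) 25.26 z [-5.e-04 -1.e-04 -1.e+00] w 0.337 F [-3.1 -1.5  4.4] q6 [0.51 0.37 1.64 0.   1.13 0.07]
```

View pics/w3.png

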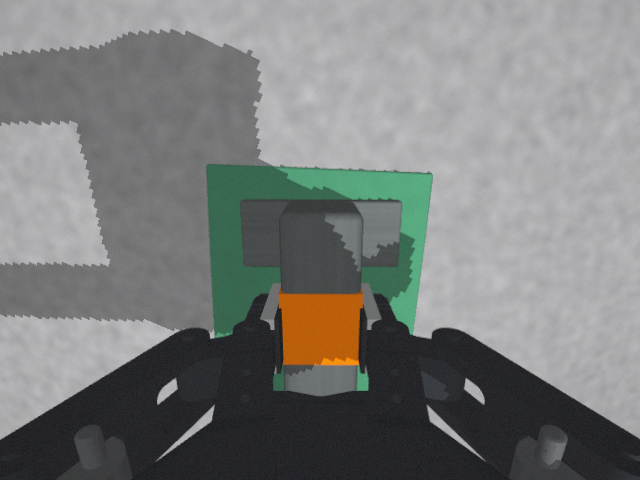

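```bash
python3 - <<'E'
from h import *
m,f=snap("top","t1"); grid(f,"t1c",(270,170,360,245),8)
m2,f2=snap("scene","s1"); grid(f2,"s1c",(270,245,370,305),8)
E
```

```text
(no output)
```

View pics/t1c.png

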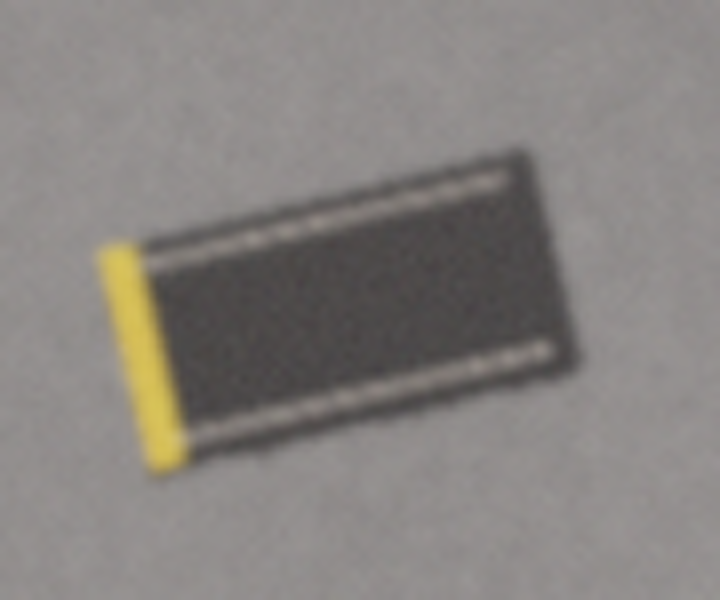

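View pics/s1c.png

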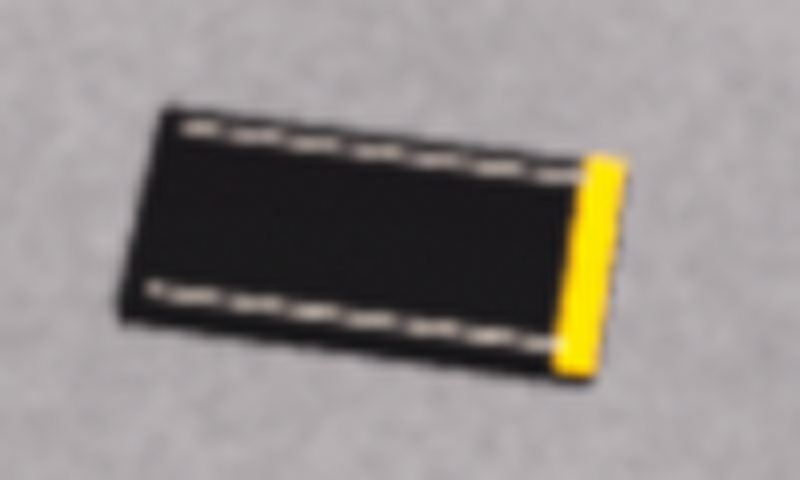

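```bash
python3 - <<'E'
from h import *
from scipy.optimize import least_squares
mod=np.array([(.038,.075,.012),(-.038,.075,.012),(.038,-.075,.012),(-.038,-.075,.012)])
def pos(v,mod): 
    c,s=np.cos(v[2]),np.sin(v[2]); return np.c_[mod[:,0]*c-mod[:,1]*s+v[0],mod[:,0]*s+mod[:,1]*c+v[1],mod[:,2]]
for n,L,o in(("top",[(97,245),(150,474),(528,148),(580,370)],(270,170)),("scene",[(594,379),(628,158),(122,306),(163,105)],(270,245))):
    m=camera_model(n); px=np.array(L)/8.+o-.44
    r=least_squares(lambda v:(w2p(m,pos(v,mod))-px).ravel(),[.59,0,.24]); print(n,r.x.round(4),np.degrees(r.x[2]).round(2),r.fun.round(1),"stop",pos(r.x,np.array([[0,.075,.012]])).round(4))
E
```

```text
top [ 0.5909 -0.0029  0.2253] 12.91 [-0.   0.7 -0.3 -0.6  0.2  0.2  0.1 -0.2] stop [[0.5741 0.0702 0.012 ]]
scene [ 0.5944 -0.0041  0.2388] 13.68 [ 0.5 -0.6  0.2  0.6 -0.7  0.3  0.  -0.4] stop [[0.5766 0.0688 0.012 ]]
```

Emit:
drive_tool(series=[[[0,0,0.01],[0,0,0]],[[0,0,0.02],[0,0,0]],[[0,-0.02,0.02],[0,0,0]],[[0.001,-0.045,0.02],[0,0,-2]],[[0.003,-0.075,0.02],[0,0,-4]],[[0.005,-0.105,0.02],[0,0,-6]],[[0.007,-0.135,0.02],[0,0,-8]],[[0.009,-0.165,0.02],[0,0,-10]]])

```text
time: 5.75
tool_pos: [0.5517, 0.2229, 0.0286]
tool_rot: [-0.0, 0.608, 0.794, -0.0]
contact_force: [-0.3, -0.0, -6.7]
gripper_width: 0.339
```

Emit:
drive_tool(series=[[[0.001,-0.025,0],[0,0,-1]],[[0.002,-0.045,0],[0,0,-2]],[[0.0023,-0.06,0],[0,0,-2]],[[0.0023,-0.068,0],[0,0,-2]],[[0.0023,-0.068,0],[0,0,-2]],[[0.0023,-0.068,0],[0,0,-2]]])

```text
time: 6.35
tool_pos: [0.5546, 0.1574, 0.0292]
tool_rot: [-0.0, 0.621, 0.784, 0.0]
contact_force: [0.6, -0.0, -7.2]
gripper_width: 0.341
```

```bash
python3 - <<'E'
from h import *
rpt(); m,f=snap("wrist","w4"); snap("scene","s4")
E
```

```text
t 6.35 tcp [0.5546 0.1574 0.0292] yaw_y(deg) 13.27 z [ 0.e+00  5.e-04 -1.e+00] w 0.341 F [ 0.6 -0.  -7.2] q6 [ 0.15  0.15  1.87  0.    1.12 -0.08]
```

View pics/w4.png

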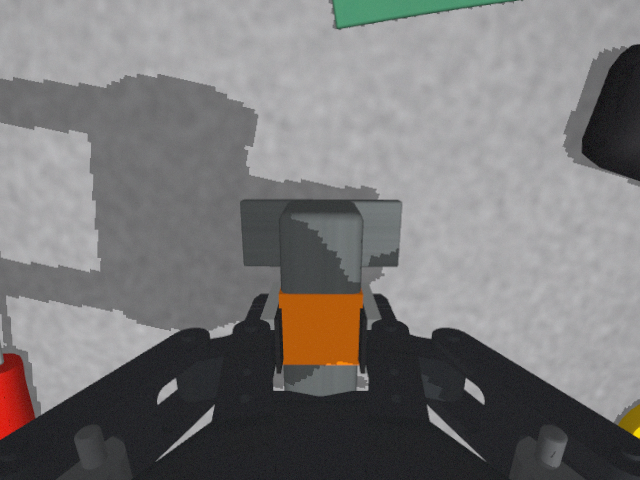

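View pics/s4.png

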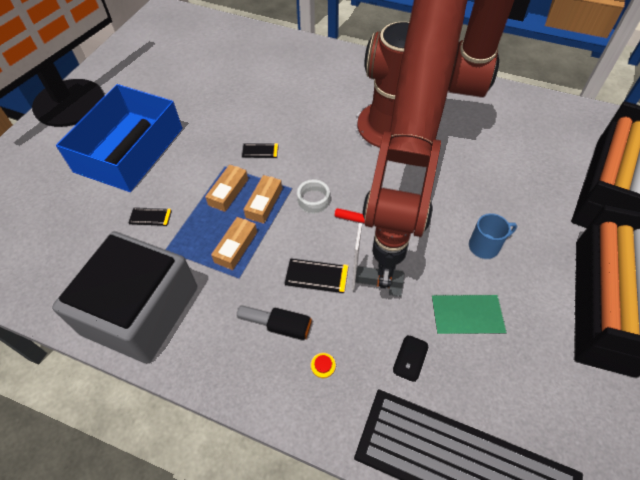

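Held level, unslipped. Mat fully visible too. Lower and release short of the edge.

Emit:
drive_tool(series=[[[0,0,-0.012],[0,0,0]],[[0,0,-0.022],[0,0,0]],[[0,0,-0.022],[0,0,0]],[[0,0,-0.022],[0,0,0]]])

```text
time: 6.85
tool_pos: [0.5543, 0.1572, 0.0064]
tool_rot: [-0.0, 0.621, 0.784, -0.0]
contact_force: [-0.0, -0.0, -6.0]
gripper_width: 0.336
```

Emit:
drive_tool(series=[[[0,0,0],[0,0,0]],[[0,0,0],[0,0,0]],[[0,0,0],[0,0,0]],[[0,0,0],[0,0,0]],[[0,0,0],[0,0,0]]], fingers=-0.5)

```text
time: 7.35
tool_pos: [0.5551, 0.157, 0.0077]
tool_rot: [0.0, 0.621, 0.784, 0.0]
contact_force: [0.6, -0.2, 0.6]
gripper_width: 0.746
```

Emit:
drive_tool(series=[[[0,0,0.04],[0,0,0]],[[0,0,0.08],[0,0,0]],[[0,0,0.125],[0,0,0]],[[0,0,0.17],[0,0,0]],[[0,0,0.22],[0,0,0]],[[0,0,0.26],[0,0,0]],[[0.03,-0.03,0.3],[0,0,0]],[[0.03,-0.06,0.33],[0,0,0]]])

```text
time: 8.15
tool_pos: [0.5856, 0.0972, 0.3389]
tool_rot: [0.0, 0.62, 0.785, 0.0]
contact_force: [0.6, 0.9, -0.2]
gripper_width: 0.749
```

Emit:
drive_tool(series=[[[0,-0.04,0.02],[0,0,0]],[[0,-0.06,0.04],[0,0,0]],[[0,-0.06,0.04],[0,0,0]],[[0,-0.06,0.04],[0,0,0]]])

```text
time: 8.55
tool_pos: [0.5847, 0.0369, 0.3774]
tool_rot: [0.0, 0.621, 0.784, 0.0]
contact_force: [-0.1, 0.7, -0.1]
gripper_width: 0.753
```

```bash
python3 - <<'E'
from h import *
rpt(); m,f=snap("wrist","w5")
E
```

```text
t 8.55 tcp [0.5847 0.0369 0.3774] yaw_y(deg) 13.22 z [ 6.e-04  5.e-04 -1.e+00] w 0.753 F [-0.1  0.7 -0.1] q6 [-0.06 -0.09  1.51  0.    1.72 -0.29]
```

View pics/w5.png

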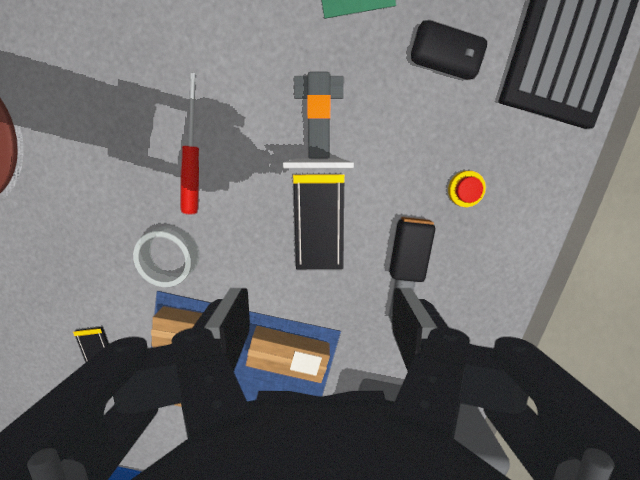

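```bash
python3 - <<'E'
import cv2
f=cv2.imread("pics/w5.png")
cv2.imwrite("pics/w5a.png",cv2.resize(f[65:175,275:365],None,fx=6,fy=6,interpolation=cv2.INTER_CUBIC)[:600])
cv2.imwrite("pics/w5b.png",cv2.resize(f[165:275,285:355],None,fx=6,fy=6,interpolation=cv2.INTER_CUBIC)[:660])
E
```

```text
(no output)
```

View pics/w5a.png

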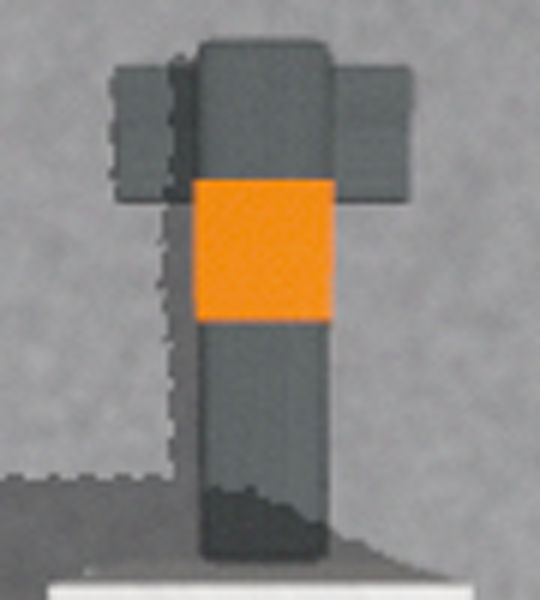

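View pics/w5b.png

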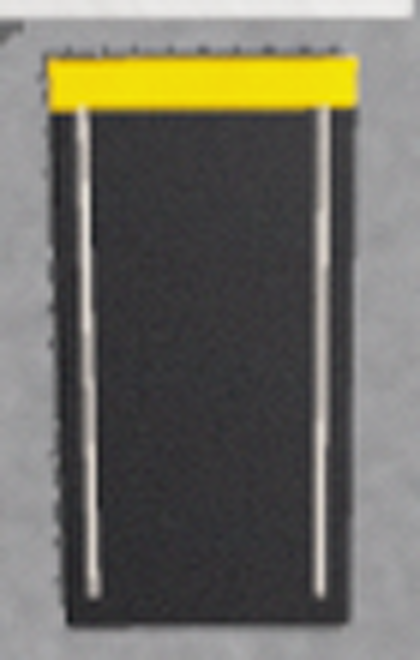

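```bash
cat >> h.py <<'E'
from scipy.optimize import least_squares
SQ=np.array([(-.035,0,.18),(.035,0,.18),(-.035,.006,.18),(.035,.006,.18),(-.035,.12,.006),(.035,.12,.006),(.035,.09,.006),(-.035,.09,.006)])
CA=np.array([(-.038,.075,.012),(.038,.075,.012),(-.038,-.075,.012),(.038,-.075,.012)])
def pos(v,mod,z=0):
    mod=np.asarray(mod,float).reshape(-1,3)
    c,s=np.cos(v[2]),np.sin(v[2]); return np.c_[mod[:,0]*c-mod[:,1]*s+v[0],mod[:,0]*s+mod[:,1]*c+v[1],mod[:,2]+z]
def fit(m,mod,px,v0,z=0):
    px=np.asarray(px,float); r=least_squares(lambda v:(w2p(m,pos(v,mod,z))-px).ravel(),v0,loss="soft_l1"); return r.x,(w2p(m,pos(r.x,mod,z))-px).round(1).tolist()
def rel(a,b):
    c,s=np.cos(b[2]),np.sin(b[2]); d=np.array(a[:2])-b[:2]; return np.array([c*d[0]+s*d[1],-s*d[0]+c*d[1],np.degrees(a[2]-b[2])])
E
python3 - <<'E'
from h import *
m=camera_model("wrist")
a=lambda x,y:(x/6+275-.42,y/6+65-.42); b=lambda x,y:(x/6+285-.42,y/6+165-.42)
ca,e=fit(m,CA,[b(47,57),b(357,57),b(68,625),b(348,623)],[.59,0,.23]); print(ca.round(4),np.degrees(ca[2]),e)
sq,e=fit(m,SQ,[(282.8-.4,167.8-.4),(354-.4,167.8-.4),a(47,585),a(474,583),a(114,66),a(411,66),a(411,203),a(116,203)],[.572,.084,.23]); print(sq.round(4),np.degrees(sq[2]),e)
print("sq in carrier",rel(sq,ca)); print("grip",pos(sq,[0,.075,.026]))
E
```

```text
[ 0.593  -0.0031  0.2394] 13.718988522180199 [[0.2, -0.3], [-0.1, -0.7], [-0.5, 0.6], [0.4, 0.6]]
[0.5723 0.0858 0.2354] 13.486003036341941 [[0.1, 0.8], [-0.2, 0.5], [-0.1, -0.1], [-0.0, -0.0], [-0.1, -0.1], [0.2, -0.4], [-0.0, -0.7], [0.1, -0.4]]
sq in carrier [ 0.00093872  0.0912982  -0.23298549]
grip [[0.55481404 0.15875292 0.026     ]]
```

Emit:
drive_tool(series=[[[-0.01,0.045,0],[0,0,0]],[[-0.02,0.09,0],[0,0,0.3]],[[-0.03,0.1217,-0.02],[0,0,0.3]],[[-0.03,0.1217,-0.065],[0,0,0.3]],[[-0.03,0.1217,-0.11],[0,0,0.3]],[[-0.03,0.1217,-0.155],[0,0,0.3]],[[-0.03,0.1217,-0.2],[0,0,0.3]],[[-0.03,0.1217,-0.245],[0,0,0.3]]])

```text
time: 9.4
tool_pos: [0.5527, 0.16, 0.1287]
tool_rot: [-0.001, 0.618, 0.786, -0.001]
contact_force: [0.4, -0.4, 0.2]
gripper_width: 0.751
```

Emit:
drive_tool(series=[[[0,0,-0.045],[0,0,0]],[[0,0,-0.085],[0,0,0]],[[0,0,-0.11],[0,0,0]],[[0,0,-0.124],[0,0,0]],[[0,0,-0.124],[0,0,0]],[[0,0,-0.124],[0,0,0]]])

```text
time: 10.0
tool_pos: [0.555, 0.1593, 0.0089]
tool_rot: [0.0, 0.618, 0.786, 0.0]
contact_force: [0.6, 0.8, 0.9]
gripper_width: 0.752
```

Emit:
drive_tool(series=[[[0,-0.0005,-0.002],[0,0,0]],[[0,-0.0005,-0.002],[0,0,0]],[[0,-0.0005,-0.002],[0,0,0]],[[0,-0.0005,-0.002],[0,0,0]],[[0,-0.0005,-0.002],[0,0,0]],[[0,-0.0005,-0.002],[0,0,0]]], fingers=1)

```text
time: 10.6
tool_pos: [0.5555, 0.1584, 0.0079]
tool_rot: [0.0, 0.619, 0.786, 0.001]
contact_force: [-2.0, -0.3, 7.0]
gripper_width: 0.342
```

Emit:
drive_tool(series=[[[0,0,0.0012],[0,0,0]],[[0,0,0.0012],[0,0,0]],[[0.001,-0.004,0.0012],[0,0,0]],[[0.002,-0.008,0.0012],[0,0,0]],[[0.0025,-0.0105,0.0012],[0,0,0]],[[0.003,-0.012,0.0012],[0,0,0]],[[0.003,-0.012,0.0012],[0,0,0]]])

```text
time: 11.3
tool_pos: [0.5579, 0.1468, 0.0079]
tool_rot: [-0.0, 0.619, 0.786, 0.001]
contact_force: [-0.5, 5.0, 3.7]
gripper_width: 0.34
```

```bash
python3 - <<'E'
from h import *
rpt(); print(rel([.5548,.1587,.2354],[.593,-.0031,.2394])); s,p,r=tool(); print(rel([p[0],p[1],.2354],[.593,-.0031,.2394]))
E
```

```text
t 11.3 tcp [0.5579 0.1468 0.0079] yaw_y(deg) 13.54 z [ 2.0e-04  1.5e-03 -1.0e+00] w 0.34 F [-0.5  5.   3.7] q6 [ 0.13  0.18  1.87  0.    1.08 -0.11]
[ 0.00125543  0.16624351 -0.22918312]
[ 0.00140341  0.15396016 -0.22918312]
```

Emit:
drive_tool(series=[[[0,0,0.001],[0,0,0]],[[0.0002,-0.001,0.001],[0,0,0]],[[0.0005,-0.002,0.001],[0,0,0]],[[0.0005,-0.002,0.001],[0,0,0]],[[0.0005,-0.002,0.001],[0,0,0]]])

```text
time: 11.8
tool_pos: [0.5577, 0.144, 0.008]
tool_rot: [-0.0, 0.619, 0.786, -0.0]
contact_force: [-0.5, 1.8, -3.1]
gripper_width: 0.339
```

Emit:
drive_tool(series=[[[0.0003,-0.001,0],[0,0,0]],[[0.0003,-0.001,0],[0,0,0]],[[0.0003,-0.001,0],[0,0,0]]])

```text
time: 12.1
tool_pos: [0.5581, 0.1429, 0.008]
tool_rot: [-0.0, 0.619, 0.786, -0.001]
contact_force: [-0.2, 1.5, -3.5]
gripper_width: 0.336
```

Emit:
drive_tool(series=[[[0.0002,-0.001,0],[0,0,0]],[[0.0002,-0.001,0],[0,0,0]],[[0.0002,-0.001,0],[0,0,0]]])

```text
time: 12.4
tool_pos: [0.5583, 0.1418, 0.008]
tool_rot: [-0.0, 0.619, 0.786, -0.001]
contact_force: [-0.4, -0.1, -6.1]
gripper_width: 0.342
```

Emit:
drive_tool(series=[[[0.0002,-0.001,0],[0,0,0]],[[0.0002,-0.001,0],[0,0,0]],[[0.0002,-0.001,0],[0,0,0]]])

```text
time: 12.7
tool_pos: [0.5585, 0.1411, 0.0081]
tool_rot: [-0.0, 0.619, 0.786, -0.0]
contact_force: [0.2, 1.0, -6.7]
gripper_width: 0.337
```

Emit:
drive_tool(series=[[[0.0002,-0.001,0],[0,0,0]],[[0.0002,-0.001,0],[0,0,0]],[[0.0002,-0.001,0],[0,0,0]]])

```text
time: 13.0
tool_pos: [0.5585, 0.141, 0.0082]
tool_rot: [-0.001, 0.619, 0.786, 0.0]
contact_force: [-2.7, 5.5, -6.6]
gripper_width: 0.34
```

```bash
python3 - <<'E'
from h import *
rpt(); m,f=snap("scene","s6"); grid(f,"s6c",(320,220,420,300),8)
m,f=snap("top","t6"); grid(f,"t6c",(220,170,320,245),8)
E
```

```text
t 13.0 tcp [0.5585 0.141  0.0082] yaw_y(deg) 13.57 z [-0.0013  0.0014 -1.    ] w 0.34 F [-2.7  5.5 -6.6] q6 [ 0.12  0.18  1.88  0.    1.09 -0.12]
```

View pics/s6c.png

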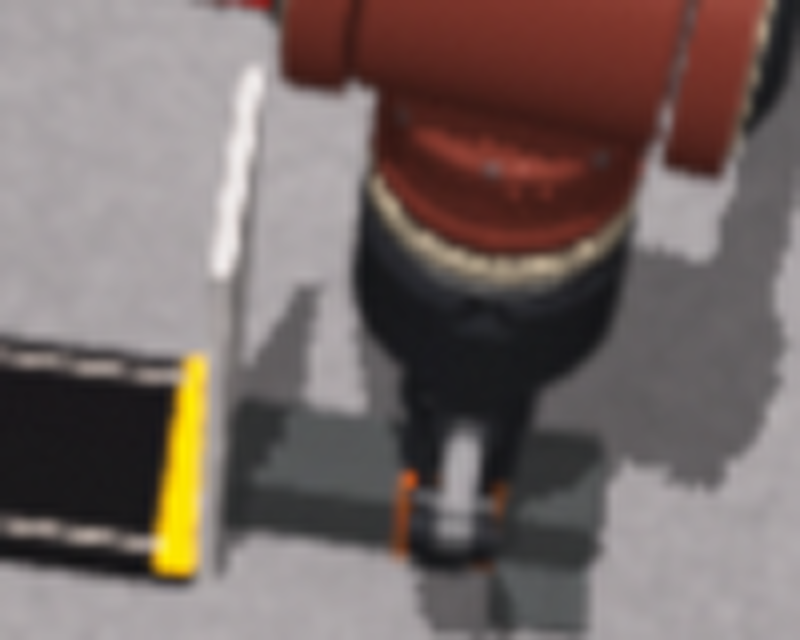

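Emit:
drive_tool(series=[[[-0.0001,0.0006,-0.001],[0,0,0]],[[-0.0001,0.0006,-0.001],[0,0,0]],[[-0.0001,0.0006,-0.001],[0,0,0]]])

```text
time: 13.4
tool_pos: [0.5586, 0.1411, 0.008]
tool_rot: [-0.001, 0.619, 0.786, -0.0]
contact_force: [-4.8, 2.1, -0.7]
gripper_width: 0.341
```

Emit:
drive_tool(series=[[[0,0,0],[0,0,0]],[[0,0,0],[0,0,0]],[[0,0,0],[0,0,0]],[[0,0,0],[0,0,0]],[[0,0,0],[0,0,0]]], fingers=-0.5)

```text
time: 13.9
tool_pos: [0.5595, 0.1407, 0.0079]
tool_rot: [0.0, 0.619, 0.786, 0.0]
contact_force: [-0.6, 0.2, -0.1]
gripper_width: 0.748
```

Emit:
drive_tool(series=[[[0,0,0.02],[0,0,0]],[[0,0,0.06],[0,0,0]],[[0,0,0.105],[0,0,0]],[[0,0,0.15],[0,0,0]],[[0,0,0.2],[0,0,0]],[[0,0,0.24],[0,0,0]],[[0.03,-0.03,0.28],[0,0,0]],[[0.03,-0.06,0.32],[0,0,0]]])

```text
time: 14.7
tool_pos: [0.5891, 0.085, 0.3225]
tool_rot: [0.0, 0.618, 0.786, -0.0]
contact_force: [-0.3, -0.1, -0.4]
gripper_width: 0.752
```

Emit:
drive_tool(series=[[[0,-0.03,0.02],[0,0,0]],[[0,-0.04,0.02],[0,0,0]],[[0,-0.04,0.02],[0,0,0]],[[0,-0.04,0.02],[0,0,0]]])

```text
time: 15.1
tool_pos: [0.5877, 0.0458, 0.3393]
tool_rot: [-0.002, 0.619, 0.786, -0.001]
contact_force: [-0.5, -0.4, 0.0]
gripper_width: 0.751
```

```bash
python3 - <<'E'
from h import *
rpt(); m,f=snap("wrist","w7")
import pickle; pickle.dump(m,open("w7.pkl","wb"))
for o,z in (("carton",.04),("infeed_mat",0)):
    for r in place_of("wrist",o)[:5]: print(o,np.round(r["location"],4),round(r["confidence"],2))
E
```

```text
t 15.1 tcp [0.5877 0.0458 0.3393] yaw_y(deg) 13.57 z [-3.5e-03  8.0e-04 -1.0e+00] w 0.751 F [-0.5 -0.4  0. ] q6 [-0.05 -0.07  1.56  0.    1.66 -0.29]
carton [ 0.5942 -0.2309  0.0054] 0.84
carton [ 0.4385 -0.2313  0.0068] 0.69
carton [ 0.4333 -0.3421 -0.0009] 0.68
infeed_mat [ 0.5118 -0.293  -0.0018] 0.73
```

View pics/w7.png

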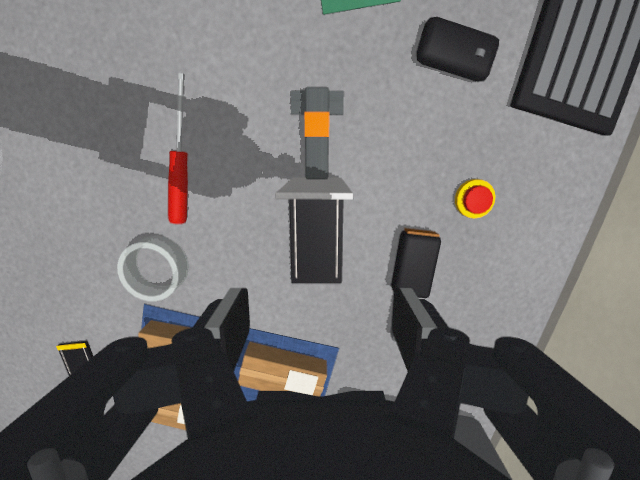

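```bash
python3 - <<'E'
import cv2
f=cv2.imread("pics/w7.png")
cv2.imwrite("pics/w7a.png",cv2.resize(f[80:180,270:360],None,fx=6,fy=6,interpolation=cv2.INTER_CUBIC))
cv2.imwrite("pics/w7b.png",cv2.resize(f[175:295,270:360],None,fx=5,fy=5,interpolation=cv2.INTER_CUBIC))
E
```

```text
(no output)
```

View pics/w7a.png

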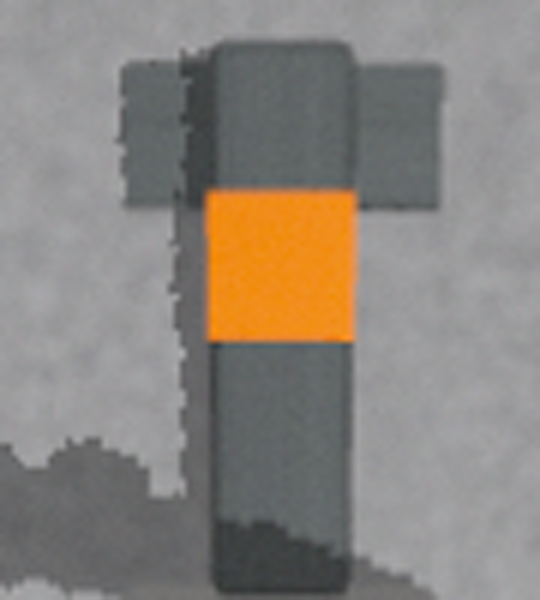

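View pics/w7b.png

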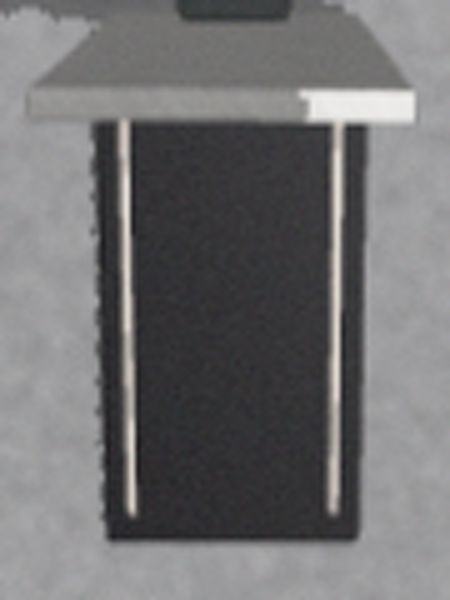

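```bash
python3 - <<'E'
from h import *
import pickle; m=pickle.load(open("w7.pkl","rb"))
a=lambda x,y:(x/6+270-.42,y/6+80-.42); b=lambda x,y:(x/5+270-.4,y/5+175-.4)
sq,e=fit(m,SQ,[b(27,121),b(415,121),b(27,90),b(415,89),a(121,64),a(444,63),a(441,209),a(125,208)],[.572,.084,.23]); print(sq.round(4),np.degrees(sq[2]),e)
ca0=np.array([.593,-.0031,.2394]); print("rel to prior carrier",rel(sq,ca0))
ca,e=fit(m,CA[[2,3]],[b(108,539),b(358,539)],ca0); print(ca.round(4),np.degrees(ca[2]),e, rel(sq,ca))
# carrier corners + white line ends: lines at x=+-.03
E
```

```text
[0.5776 0.0684 0.2331] 13.35681919547889 [[-0.0, 0.2], [0.2, 0.4], [-0.2, -0.3], [0.4, 0.1], [0.3, -0.1], [-0.4, 0.2], [-0.3, -0.3], [-0.0, -0.3]]
rel to prior carrier [ 0.00199425  0.07313089 -0.35979042]
[ 0.5939 -0.0031  0.2378] 13.625395284365162 [[-0.4, 0.0], [0.4, 0.0]] [ 0.00103427  0.0732994  -0.26857609]
```

Emit:
drive_tool(series=[[[-0.01,-0.04,0.01],[0,0,-8.5]],[[-0.02,-0.08,0.01],[0,0,-17]],[[-0.03,-0.12,0.01],[0,0,-25.5]],[[-0.04,-0.16,0.01],[0,0,-34]],[[-0.05,-0.2,0.01],[0,0,-42.5]],[[-0.06,-0.24,0.01],[0,0,-51]],[[-0.07,-0.28,0.01],[0,0,-59.5]],[[-0.08,-0.31,0.01],[0,0,-68]]])

```text
time: 16.05
tool_pos: [0.5079, -0.2659, 0.3505]
tool_rot: [-0.001, 0.953, 0.303, -0.001]
contact_force: [0.6, 0.3, 0.0]
gripper_width: 0.748
```

Emit:
drive_tool(series=[[[0,0,0],[0,0,-8.5]],[[0,0,0],[0,0,-17]],[[0,0,0],[0,0,-25.5]],[[0,0,0],[0,0,-34]],[[0,0,0],[0,0,-35.6]],[[0,0,0],[0,0,-35.6]],[[0,0,0],[0,0,-35.6]]], fingers=-1)

```text
time: 16.75
tool_pos: [0.5086, -0.2644, 0.3513]
tool_rot: [-0.0, 1.0, 0.001, -0.0]
contact_force: [0.4, 0.3, -0.7]
gripper_width: 1.002
```

```bash
python3 - <<'E'
from h import *
rpt(); m,f=snap("wrist","w8")
import pickle; pickle.dump(m,open("w8.pkl","wb"))
for r in place_of("wrist","carton")[:5]: print(np.round(r["location"],4),round(r["confidence"],2))
E
```

```text
t 16.75 tcp [ 0.5086 -0.2644  0.3513] yaw_y(deg) -89.89 z [-4.e-04  4.e-04 -1.e+00] w 1.002 F [ 0.4  0.3 -0.7] q6 [-0.61 -0.11  1.58  0.    1.68  0.96]
[ 0.4357 -0.2305  0.0068] 0.82
[ 0.4354 -0.3411  0.002 ] 0.58
[ 0.5904 -0.2311  0.0058] 0.57
[3.806e-01 6.550e-02 3.000e-04] 0.57
```

View pics/w8.png

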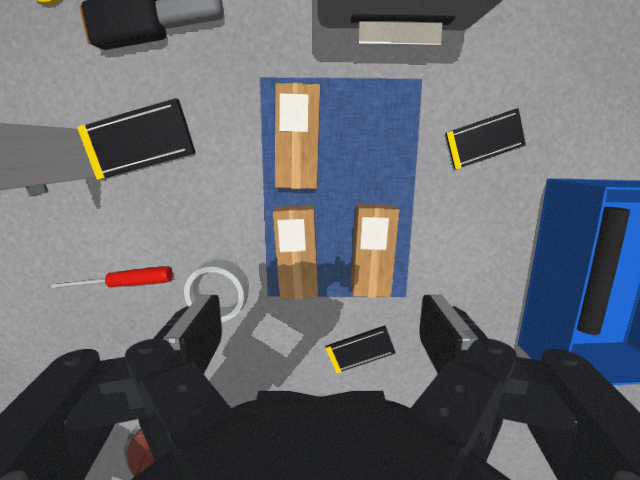

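```bash
python3 - <<'E'
import cv2
f=cv2.imread("pics/w8.png")
cv2.imwrite("pics/w8a.png",cv2.resize(f[75:305,255:415],None,fx=3.4,fy=2.6,interpolation=cv2.INTER_CUBIC)) if 0 else None
cv2.imwrite("pics/w8a.png",cv2.resize(f[75:195,255:340],None,fx=5,fy=5,interpolation=cv2.INTER_CUBIC))
cv2.imwrite("pics/w8b.png",cv2.resize(f[195:310,260:415],None,fx=5,fy=5,interpolation=cv2.INTER_CUBIC))
E
```

```text
(no output)
```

View pics/w8a.png

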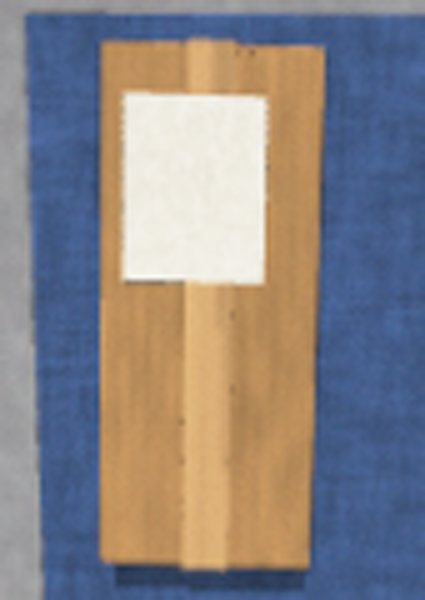

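View pics/w8b.png

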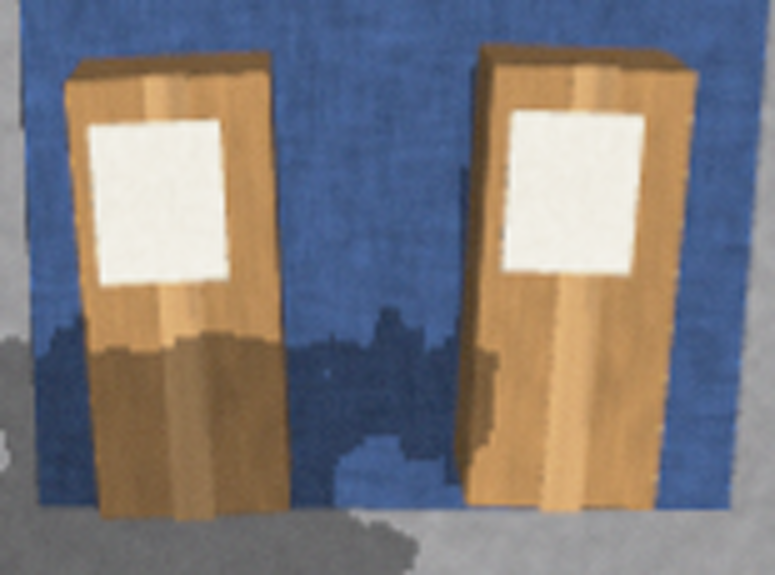

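```bash
python3 - <<'E'
from h import *
import pickle; m=pickle.load(open("w8.pkl","rb"))
CT=np.array([(.065,.028,.043),(.065,-.028,.043),(-.065,.028,.043),(-.065,-.028,.043)])
a=lambda x,y:(x/5+255-.4,y/5+75-.4); b=lambda x,y:(x/5+260-.4,y/5+195-.4)
for n,px,g in (("A",[a(101,41),a(325,46),a(101,562),a(310,566)],[.59,-.23,0]),("B",[b(66,82),b(271,70),b(101,517),b(289,508)],[.435,-.23,0]),("C",[b(492,64),b(697,72),b(467,502),b(655,508)],[.435,-.34,0])):
    v,e=fit(m,CT,px,g); print(n,v[:2].round(4),np.degrees(v[2]).round(2),e)
E
```

```text
A [ 0.5944 -0.2338] -1.64 [[-0.2, -0.5], [0.1, -0.2], [-0.1, 0.2], [0.2, 0.6]]
B [ 0.4355 -0.2307] 2.41 [[-0.2, -0.8], [0.0, -0.1], [-0.2, 0.3], [0.5, 0.8]]
C [ 0.4379 -0.3417] -1.64 [[-0.0, -0.4], [0.1, -0.6], [-0.4, 0.7], [0.3, 0.5]]
```

Emit:
drive_tool(series=[[[0.04,0.015,-0.02],[0,0,-1.75]],[[0.08,0.0306,-0.04],[0,0,-1.75]],[[0.0858,0.0306,-0.085],[0,0,-1.75]],[[0.0858,0.0306,-0.13],[0,0,-1.75]],[[0.0858,0.0306,-0.175],[0,0,-1.75]],[[0.0858,0.0306,-0.22],[0,0,-1.75]],[[0.0858,0.0306,-0.25],[0,0,-1.75]],[[0.0858,0.0306,-0.27],[0,0,-1.75]]])

```text
time: 17.65
tool_pos: [0.5925, -0.2332, 0.0778]
tool_rot: [-0.001, 1.0, -0.015, -0.002]
contact_force: [-0.8, 0.5, 0.8]
gripper_width: 0.999
```

Emit:
drive_tool(series=[[[0,0,-0.02],[0,0,0]],[[0,0,-0.02],[0,0,0]],[[0,0,-0.02],[0,0,0]]])

```text
time: 17.95
tool_pos: [0.5942, -0.2342, 0.0617]
tool_rot: [-0.0, 1.0, -0.015, -0.0]
contact_force: [0.5, 0.2, 0.2]
gripper_width: 1.0
```

```bash
python3 - <<'E'
from h import *
rpt(); m,f=snap("wrist","w9")
E
```

```text
t 17.95 tcp [ 0.5942 -0.2342  0.0617] yaw_y(deg) -91.76 z [-4.e-04  2.e-04 -1.e+00] w 1.0 F [0.5 0.2 0.2] q6 [-0.49  0.24  1.7   0.    1.2   1.11]
```

View pics/w9.png

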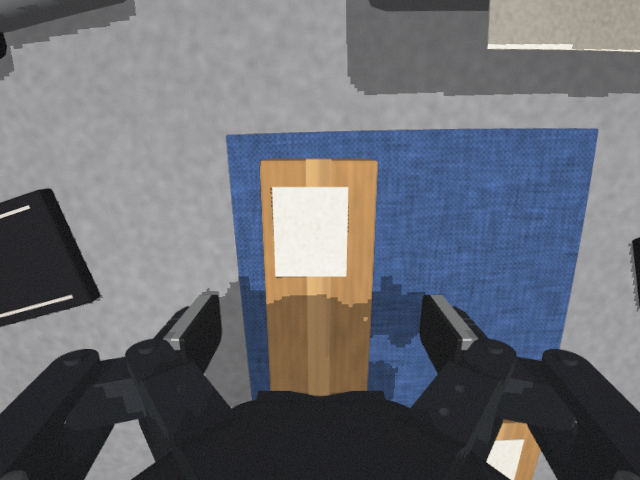

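Centred. Descend and grip.

Emit:
drive_tool(series=[[[0,0,-0.025],[0,0,0]],[[0,0,-0.045],[0,0,0]],[[0,0,-0.0535],[0,0,0]],[[0,0,-0.0535],[0,0,0]],[[0,0,-0.0535],[0,0,0]]])

```text
time: 18.5
tool_pos: [0.5952, -0.2347, 0.0097]
tool_rot: [0.001, 1.0, -0.016, 0.001]
contact_force: [-0.6, 0.1, 0.0]
gripper_width: 0.998
```

Emit:
drive_tool(series=[[[0,0,0],[0,0,0]],[[0,0,0],[0,0,0]],[[0,0,0],[0,0,0]],[[0,0,0],[0,0,0]],[[0,0,0],[0,0,0]],[[0,0,0],[0,0,0]]], fingers=1)

```text
time: 19.1
tool_pos: [0.5953, -0.2347, 0.0097]
tool_rot: [0.0, 1.0, -0.016, 0.001]
contact_force: [-0.3, 0.5, 5.6]
gripper_width: 0.651
```

Emit:
drive_tool(series=[[[0,0,0.02],[0,0,0]],[[0,0,0.05],[0,0,0]],[[0,0,0.08],[0,0,0]],[[0,0,0.08],[0,0,0]],[[0,0,0.08],[0,0,0]]])

```text
time: 19.6
tool_pos: [0.5939, -0.2341, 0.0874]
tool_rot: [-0.0, 1.0, -0.016, -0.0]
contact_force: [-0.9, 0.6, -3.3]
gripper_width: 0.648
```

```bash
python3 - <<'E'
from h import *
rpt(); m,f=snap("wrist","w10")
E
```

```text
t 19.6 tcp [ 0.5939 -0.2341  0.0874] yaw_y(deg) -91.79 z [-4.e-04  1.e-04 -1.e+00] w 0.648 F [-0.9  0.6 -3.3] q6 [-0.49  0.21  1.69 -0.    1.24  1.11]
```

View pics/w10.png

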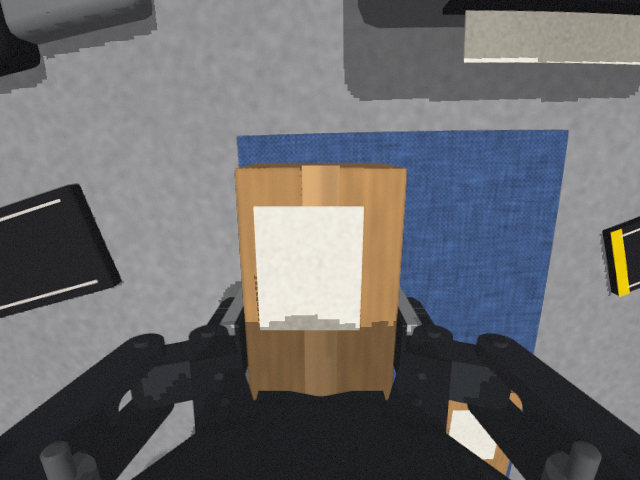

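```bash
cat >> h.py <<'E'
def held(m,pxs,dz=.0333):
    """far top corners of held carton -> centre in tool frame; dz: carton top above TCP"""
    s,p,r=tool(); w=p2w(m,pxs,p[2]+dz); t=r.inv().apply(w-p); 
    return t
E
python3 - <<'E'
from h import *
m=camera_model("wrist"); f=cv2.imread("pics/w10.png")
cv2.imwrite("pics/w10a.png",cv2.resize(f[150:200,225:415],None,fx=4,fy=4,interpolation=cv2.INTER_CUBIC))
print(held(m,[(236,169),(406,169)]))
E
```

```text
[[ 0.06345497 -0.02662821 -0.03345039]
 [ 0.06343917  0.02757289 -0.03352738]]
```

View pics/w10a.png

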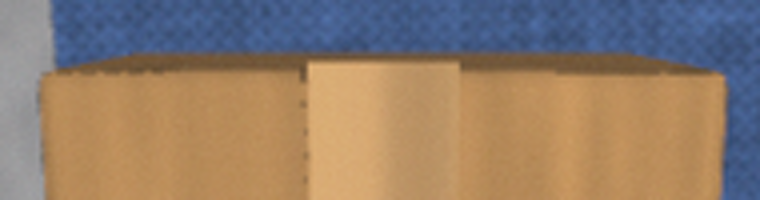

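Emit:
drive_tool(series=[[[0,0.025,0],[0,0,-8]],[[0,0.05,0],[0,0,-16]],[[0.001,0.075,0],[0,0,-24]],[[0.002,0.1,0],[0,0,-32]],[[0.003,0.125,0],[0,0,-40]],[[0.004,0.15,0],[0,0,-48]],[[0.005,0.17,0],[0,0,-56]],[[0.005,0.19,0],[0,0,-64]]])

```text
time: 20.45
tool_pos: [0.5972, -0.0429, 0.0848]
tool_rot: [0.001, 0.838, -0.545, -0.002]
contact_force: [0.6, -0.3, -3.0]
gripper_width: 0.646
```

Emit:
drive_tool(series=[[[0,0.01,0],[0,0,-6]],[[0,0.017,0],[0,0,-10.6]],[[0,0.017,0],[0,0,-10.6]],[[0,0.017,0],[0,0,-10.6]],[[0,0.017,0],[0,0,-10.6]]])

```text
time: 20.95
tool_pos: [0.5986, -0.0276, 0.087]
tool_rot: [0.001, 0.786, -0.618, -0.001]
contact_force: [-0.2, -0.2, -3.4]
gripper_width: 0.645
```

```bash
python3 - <<'E'
from h import *
rpt(); m,f=snap("wrist","w11"); snap("scene","s11")
s,p,r=tool(); print(rel([p[0],p[1],0],[.5937,-.0047,np.radians(13.6)]))
E
```

```text
t 20.95 tcp [ 0.5986 -0.0276  0.087 ] yaw_y(deg) -166.35 z [-1.9e-03  1.0e-04 -1.0e+00] w 0.645 F [-0.2 -0.2 -3.4] q6 [-0.17  0.12  1.79 -0.    1.23  2.73]
[-2.65685222e-04 -2.35930252e-02 -1.36000000e+01]
```

View pics/w11.png

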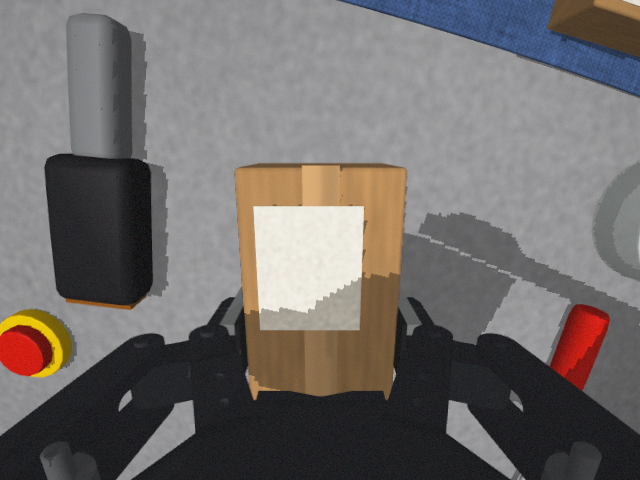

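View pics/s11.png

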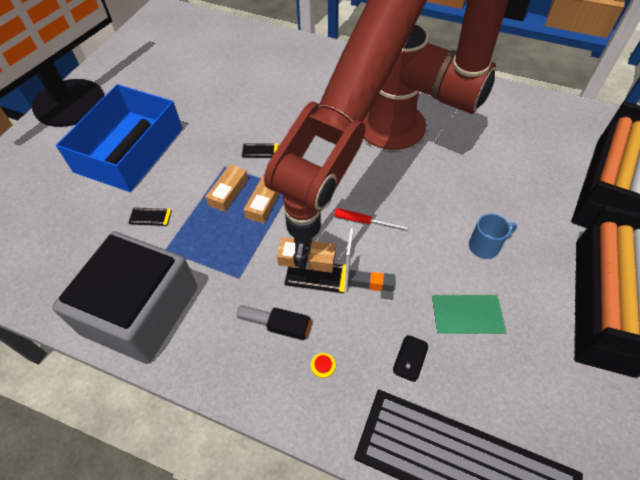

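Emit:
drive_tool(series=[[[-0.0025,0.01,-0.02],[0,0,0]],[[-0.005,0.021,-0.045],[0,0,0]],[[-0.005,0.021,-0.06],[0,0,0]],[[-0.005,0.021,-0.064],[0,0,0]],[[-0.0055,0.024,-0.064],[0,0,0]],[[-0.0064,0.027,-0.064],[0,0,0]],[[-0.007,0.0295,-0.064],[0,0,0]],[[-0.007,0.0295,-0.064],[0,0,0]]])

```text
time: 21.85
tool_pos: [0.593, 0.0024, 0.0253]
tool_rot: [-0.001, 0.786, -0.618, 0.001]
contact_force: [0.6, -0.5, -2.5]
gripper_width: 0.641
```

```bash
python3 - <<'E'
from h import *
rpt(); m,f=snap("scene","s12"); grid(f,"s12c",(270,220,410,310),5.5)
s,p,r=tool(); print(rel([p[0],p[1],0],[.5937,-.0047,np.radians(13.6)]))
E
```

```text
t 21.85 tcp [0.593  0.0024 0.0253] yaw_y(deg) -166.37 z [ 1.9e-03 -2.0e-04 -1.0e+00] w 0.641 F [ 0.6 -0.5 -2.5] q6 [-0.12  0.19  1.83  0.    1.12  2.78]
[ 8.28670375e-04  7.01448614e-03 -1.36000000e+01]
```

View pics/s12c.png

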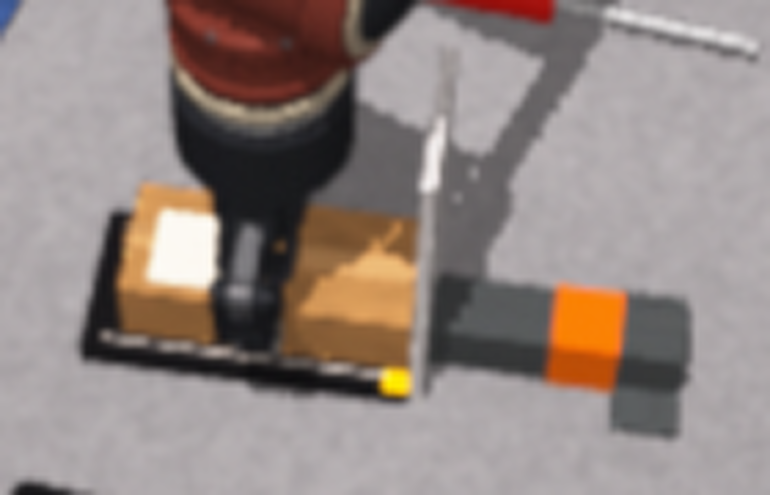

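Emit:
drive_tool(series=[[[-0.0007,-0.0002,-0.003],[0,0,0]],[[-0.0007,-0.0002,-0.0058],[0,0,0]],[[-0.0007,-0.0002,-0.0058],[0,0,0]],[[-0.0007,-0.0002,-0.0058],[0,0,0]]])

```text
time: 22.3
tool_pos: [0.5919, 0.0019, 0.0188]
tool_rot: [-0.0, 0.786, -0.618, 0.0]
contact_force: [-0.9, 0.2, 1.9]
gripper_width: 0.644
```

Emit:
drive_tool(series=[[[0,0,0],[0,0,0]],[[0,0,0],[0,0,0]],[[0,0,0],[0,0,0]],[[0,0,0],[0,0,0]],[[0,0,0],[0,0,0]]], fingers=-1)

```text
time: 22.8
tool_pos: [0.5915, 0.0021, 0.0183]
tool_rot: [-0.0, 0.786, -0.618, -0.0]
contact_force: [0.4, 0.1, 0.6]
gripper_width: 1.0
```

Emit:
drive_tool(series=[[[0,0,0.02],[0,0,0]],[[0,0,0.06],[0,0,0]],[[0.005,-0.02,0.105],[0,0,0]],[[0.01,-0.05,0.15],[0,0,0]],[[0.01,-0.08,0.2],[0,0,0]],[[0.01,-0.08,0.22],[0,0,0]],[[0.01,-0.08,0.22],[0,0,0]]])

```text
time: 23.5
tool_pos: [0.6044, -0.08, 0.2456]
tool_rot: [-0.002, 0.785, -0.619, 0.005]
contact_force: [0.7, -0.7, -0.0]
gripper_width: 1.002
```

```bash
python3 - <<'E'
from h import *
rpt(); m,f=snap("scene","s13"); grid(f,"s13c",(270,220,410,310),5.5)
m,f=snap("top","t13"); grid(f,"t13c",(225,160,345,240),6)
E
```

```text
t 23.5 tcp [ 0.6044 -0.08    0.2456] yaw_y(deg) -166.49 z [ 0.0112 -0.003  -0.9999] w 1.002 F [ 0.7 -0.7 -0. ] q6 [-0.25  0.    1.64 -0.    1.49  2.65]
```

View pics/s13c.png

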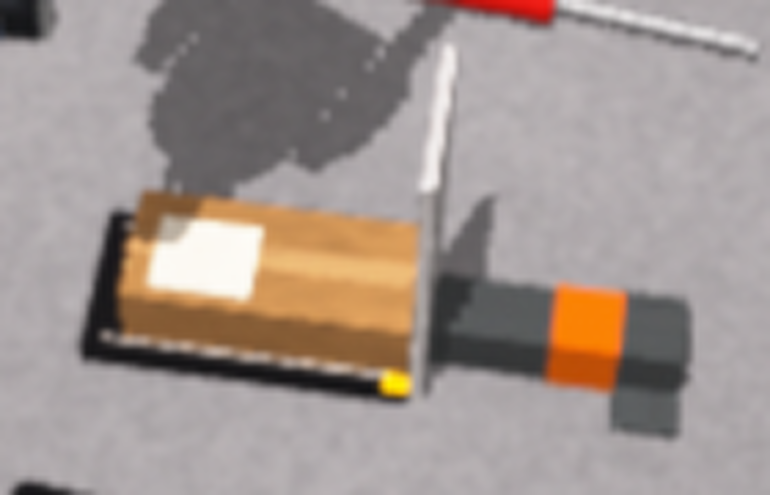

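View pics/t13c.png

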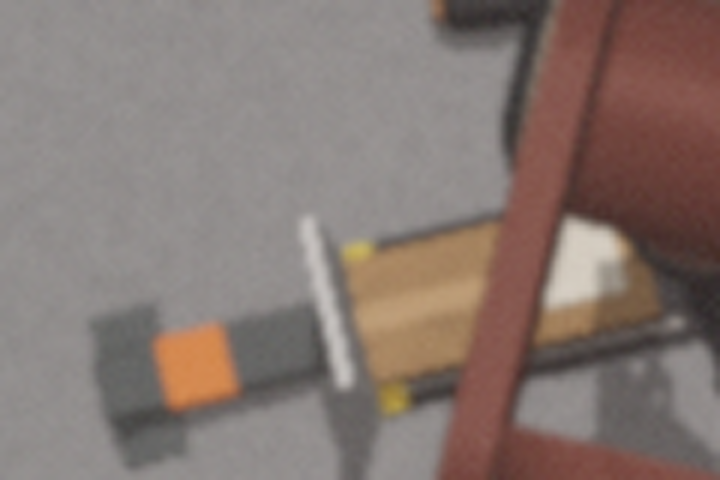

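Emit:
drive_tool(series=[[[-0.02,-0.02,0],[0,0,8.5]],[[-0.04,-0.04,0],[0,0,17]],[[-0.06,-0.06,0],[0,0,25.5]],[[-0.08,-0.08,0],[0,0,34]],[[-0.1,-0.1,0],[0,0,42.5]],[[-0.12,-0.12,0],[0,0,51]],[[-0.145,-0.14,0],[0,0,59.5]],[[-0.1685,-0.1507,0],[0,0,68]]])

```text
time: 24.4
tool_pos: [0.4312, -0.2285, 0.2355]
tool_rot: [-0.001, 0.998, -0.07, -0.002]
contact_force: [0.5, -1.0, -0.1]
gripper_width: 0.997
```

Emit:
drive_tool(series=[[[0,0,-0.03],[0,0,8]],[[0,0,-0.07],[0,0,10.8]],[[0,0,-0.11],[0,0,10.8]],[[0,0,-0.15],[0,0,10.8]],[[0,0,-0.175],[0,0,10.8]],[[0,0,-0.18],[0,0,10.8]],[[0,0,-0.18],[0,0,10.8]],[[0,0,-0.18],[0,0,10.8]]])

```text
time: 25.2
tool_pos: [0.4337, -0.2289, 0.0594]
tool_rot: [0.0, 1.0, 0.021, 0.001]
contact_force: [-0.0, -0.2, 0.7]
gripper_width: 0.999
```

```bash
python3 - <<'E'
from h import *
rpt(); m,f=snap("wrist","w14")
E
```

```text
t 25.2 tcp [ 0.4337 -0.2289  0.0594] yaw_y(deg) -87.57 z [ 1.2e-03 -8.0e-04 -1.0e+00] w 0.999 F [-0.  -0.2  0.7] q6 [-0.64 -0.1   2.06  0.    1.17  0.89]
```

View pics/w14.png

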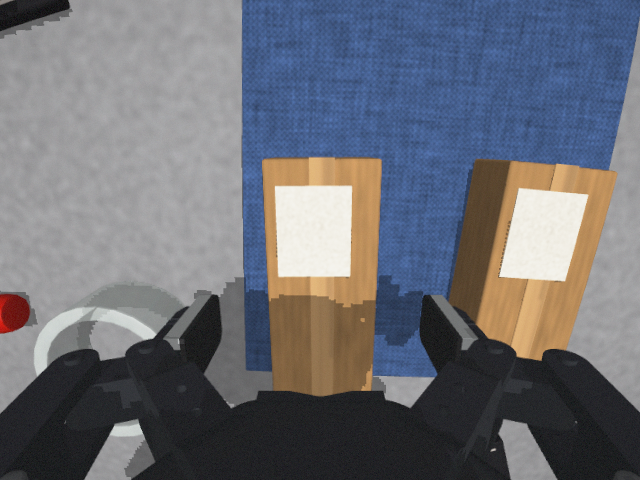

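Emit:
drive_tool(series=[[[0.0015,-0.001,-0.025],[0,0,0]],[[0.0015,-0.001,-0.045],[0,0,0]],[[0.0015,-0.001,-0.0505],[0,0,0]],[[0.0015,-0.001,-0.0505],[0,0,0]],[[0.0015,-0.001,-0.0505],[0,0,0]]])

```text
time: 25.75
tool_pos: [0.4356, -0.2304, 0.0094]
tool_rot: [0.001, 1.0, 0.021, 0.001]
contact_force: [0.8, 0.3, 0.7]
gripper_width: 0.999
```

Emit:
drive_tool(series=[[[0,0,0],[0,0,0]],[[0,0,0],[0,0,0]],[[0,0,0],[0,0,0]],[[0,0,0],[0,0,0]],[[0,0,0],[0,0,0]],[[0,0,0],[0,0,0]]], fingers=1)

```text
time: 26.35
tool_pos: [0.4354, -0.2303, 0.0091]
tool_rot: [0.001, 1.0, 0.021, 0.001]
contact_force: [-1.0, 0.8, 7.2]
gripper_width: 0.646
```

Emit:
drive_tool(series=[[[0,0,0.02],[0,0,0]],[[0,0,0.05],[0,0,0]],[[0,0,0.09],[0,0,0]],[[0,0,0.11],[0,0,0]],[[0,0,0.11],[0,0,0]],[[0,0,0.11],[0,0,0]]])

```text
time: 26.95
tool_pos: [0.4339, -0.2292, 0.1167]
tool_rot: [-0.0, 1.0, 0.021, -0.001]
contact_force: [0.1, 0.8, -3.8]
gripper_width: 0.646
```

```bash
python3 - <<'E'
from h import *
rpt(); m,f=snap("wrist","w15"); grid(f,"w15a",(220,140,420,210),4)
E
```

```text
t 26.95 tcp [ 0.4339 -0.2292  0.1167] yaw_y(deg) -87.59 z [-1.2e-03  9.0e-04 -1.0e+00] w 0.646 F [ 0.1  0.8 -3.8] q6 [-0.64 -0.17  2.03 -0.    1.29  0.89]
```

View pics/w15.png

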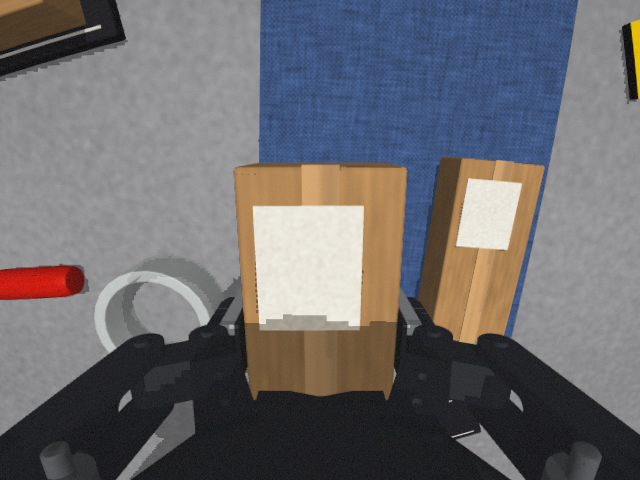

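View pics/w15a.png

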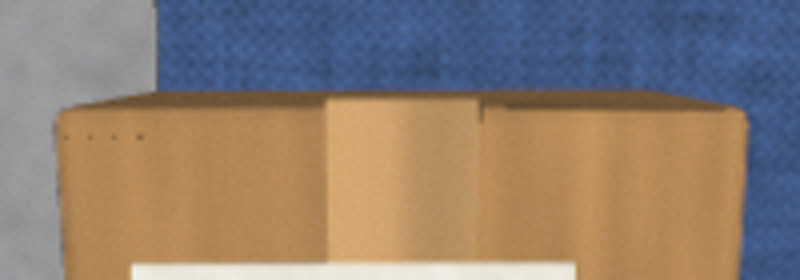

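Emit:
drive_tool(series=[[[0.02,0.02,0],[0,0,-8]],[[0.04,0.045,0],[0,0,-16]],[[0.06,0.07,0],[0,0,-24]],[[0.08,0.095,0],[0,0,-32]],[[0.1,0.12,0],[0,0,-40]],[[0.12,0.145,0],[0,0,-48]],[[0.14,0.17,0],[0,0,-56]],[[0.155,0.19,0],[0,0,-64]]])

```text
time: 27.8
tool_pos: [0.5886, -0.0378, 0.1144]
tool_rot: [0.001, 0.858, -0.514, -0.002]
contact_force: [-0.2, -0.2, -2.9]
gripper_width: 0.648
```

Emit:
drive_tool(series=[[[0.008,0.009,0],[0,0,-7.5]],[[0.01,0.0116,0],[0,0,-14.8]],[[0.01,0.0116,0],[0,0,-14.8]],[[0.01,0.0116,0],[0,0,-14.8]],[[0.01,0.0116,0],[0,0,-14.8]]])

```text
time: 28.3
tool_pos: [0.5986, -0.0283, 0.1166]
tool_rot: [0.001, 0.786, -0.618, -0.001]
contact_force: [-0.1, -0.2, -2.9]
gripper_width: 0.647
```

```bash
python3 - <<'E'
from h import *
rpt(); m,f=snap("wrist","w16"); grid(f,"w16a",(220,140,420,210),4); m,f=snap("scene","s16"); grid(f,"s16c",(260,210,410,310),5)
s,p,r=tool(); print(rel([p[0],p[1],0],[.5937,-.0047,np.radians(13.6)]))
E
```

```text
t 28.3 tcp [ 0.5986 -0.0283  0.1166] yaw_y(deg) -166.32 z [-2.1e-03  3.0e-04 -1.0e+00] w 0.647 F [-0.1 -0.2 -2.9] q6 [-0.17  0.09  1.77 -0.    1.28  2.73]
[-3.48334002e-04 -2.42951251e-02 -1.36000000e+01]
```

View pics/w16a.png

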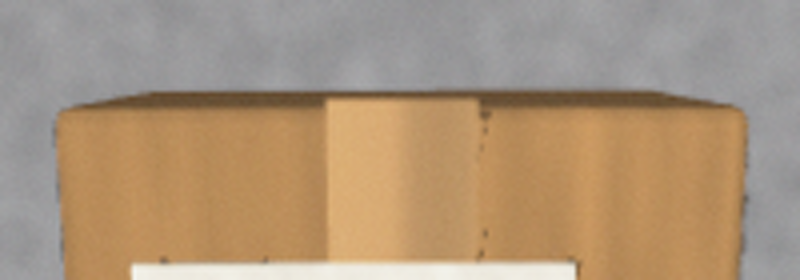

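View pics/s16c.png

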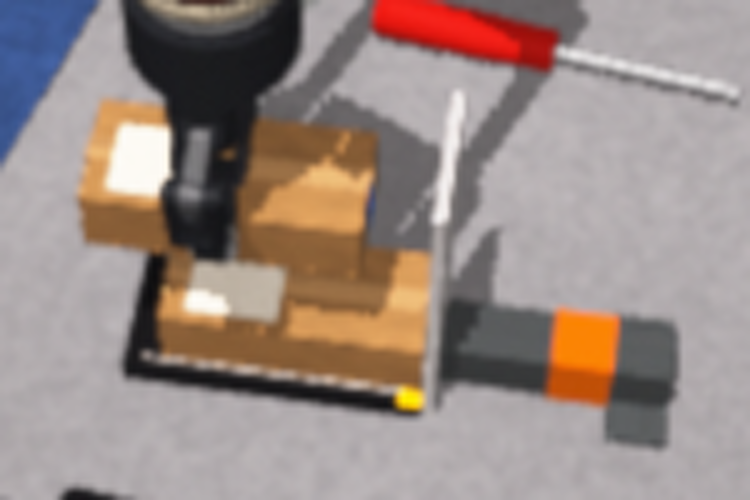

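Emit:
drive_tool(series=[[[-0.0025,0.01,-0.02],[0,0,0]],[[-0.005,0.021,-0.035],[0,0,0]],[[-0.005,0.021,-0.048],[0,0,0]],[[-0.005,0.021,-0.052],[0,0,0]],[[-0.0055,0.024,-0.052],[0,0,0]],[[-0.0064,0.027,-0.052],[0,0,0]],[[-0.0069,0.03,-0.052],[0,0,0]],[[-0.0069,0.03,-0.052],[0,0,0]]])

```text
time: 29.2
tool_pos: [0.5932, 0.0022, 0.0667]
tool_rot: [-0.0, 0.786, -0.618, 0.001]
contact_force: [0.1, 1.0, -2.8]
gripper_width: 0.646
```

Emit:
drive_tool(series=[[[0,0,-0.003],[0,0,0]],[[0,0,-0.005],[0,0,0]],[[0,0,-0.005],[0,0,0]],[[0,0,-0.005],[0,0,0]]])

```text
time: 29.6
tool_pos: [0.5925, 0.0019, 0.0607]
tool_rot: [0.0, 0.786, -0.618, -0.0]
contact_force: [-0.6, -0.2, -2.6]
gripper_width: 0.645
```

Emit:
drive_tool(series=[[[-0.0006,0.0001,-0.001],[0,0,0]],[[-0.0006,0.0001,-0.002],[0,0,0]],[[-0.0006,0.0001,-0.002],[0,0,0]],[[-0.0006,0.0001,-0.002],[0,0,0]]])

```text
time: 30.0
tool_pos: [0.592, 0.002, 0.0588]
tool_rot: [0.0, 0.786, -0.618, -0.0]
contact_force: [-0.4, 0.1, -2.9]
gripper_width: 0.649
```

Emit:
drive_tool(series=[[[0,0,0],[0,0,0]],[[0,0,0],[0,0,0]],[[0,0,0],[0,0,0]],[[0,0,0],[0,0,0]],[[0,0,0],[0,0,0]]], fingers=-1)

```text
time: 30.5
tool_pos: [0.5922, 0.002, 0.0591]
tool_rot: [-0.0, 0.786, -0.618, 0.0]
contact_force: [-0.2, 0.4, -0.4]
gripper_width: 0.995
```

Emit:
drive_tool(series=[[[0,0,0.02],[0,0,0]],[[0,0,0.06],[0,0,0]],[[0.005,-0.02,0.105],[0,0,0]],[[0.01,-0.05,0.15],[0,0,0]],[[0.01,-0.08,0.18],[0,0,0]],[[0.01,-0.08,0.18],[0,0,0]],[[0.01,-0.08,0.18],[0,0,0]]])

```text
time: 31.2
tool_pos: [0.6025, -0.0786, 0.24]
tool_rot: [-0.001, 0.785, -0.619, 0.001]
contact_force: [-0.2, 0.2, -1.1]
gripper_width: 0.998
```

```bash
python3 - <<'E'
from h import *
rpt(); m,f=snap("scene","s17"); grid(f,"s17c",(260,210,410,310),5)
E
```

```text
t 31.2 tcp [ 0.6025 -0.0786  0.24  ] yaw_y(deg) -166.47 z [ 2.2e-03 -2.0e-04 -1.0e+00] w 0.998 F [-0.2  0.2 -1.1] q6 [-0.25  0.01  1.65  0.    1.49  2.65]
```

View pics/s17c.png

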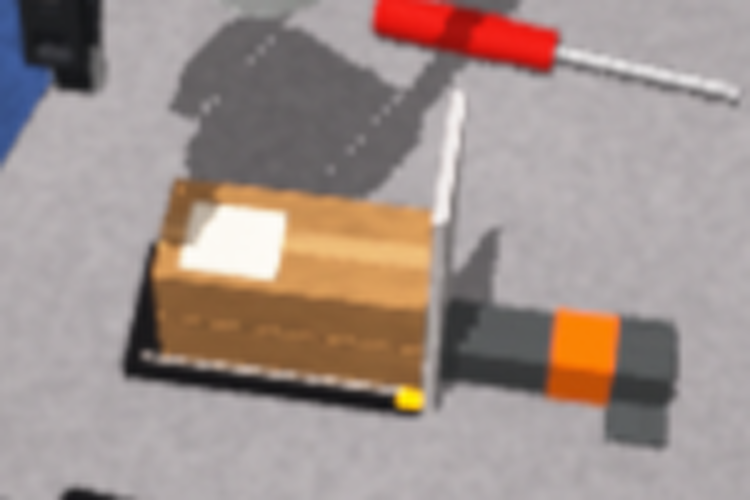

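Emit:
drive_tool(series=[[[-0.02,-0.03,0],[0,0,8.5]],[[-0.04,-0.06,0],[0,0,17]],[[-0.06,-0.095,0],[0,0,25.5]],[[-0.08,-0.13,0],[0,0,34]],[[-0.1,-0.165,0],[0,0,42.5]],[[-0.12,-0.2,0],[0,0,51]],[[-0.145,-0.235,0],[0,0,59.5]],[[-0.1646,-0.263,0],[0,0,68]]])

```text
time: 32.05
tool_pos: [0.4359, -0.3406, 0.236]
tool_rot: [-0.001, 0.997, -0.072, -0.002]
contact_force: [0.6, -0.1, -0.0]
gripper_width: 1.003
```

Emit:
drive_tool(series=[[[0,0,-0.03],[0,0,6.8]],[[0,0,-0.07],[0,0,6.8]],[[0,0,-0.11],[0,0,6.8]],[[0,0,-0.15],[0,0,6.8]],[[0,0,-0.175],[0,0,6.8]],[[0,0,-0.18],[0,0,6.8]],[[0,0,-0.18],[0,0,6.8]],[[0,0,-0.18],[0,0,6.8]]])

```text
time: 32.85
tool_pos: [0.4383, -0.3411, 0.06]
tool_rot: [0.001, 1.0, -0.016, 0.001]
contact_force: [0.1, -0.4, 0.3]
gripper_width: 0.997
```

```bash
python3 - <<'E'
from h import *
rpt(); m,f=snap("wrist","w18")
E
```

```text
t 32.85 tcp [ 0.4383 -0.3411  0.06  ] yaw_y(deg) -91.79 z [ 0.0012 -0.0011 -1.    ] w 0.997 F [ 0.1 -0.4  0.3] q6 [-0.8   0.06  1.91  0.    1.17  0.81]
```

View pics/w18.png

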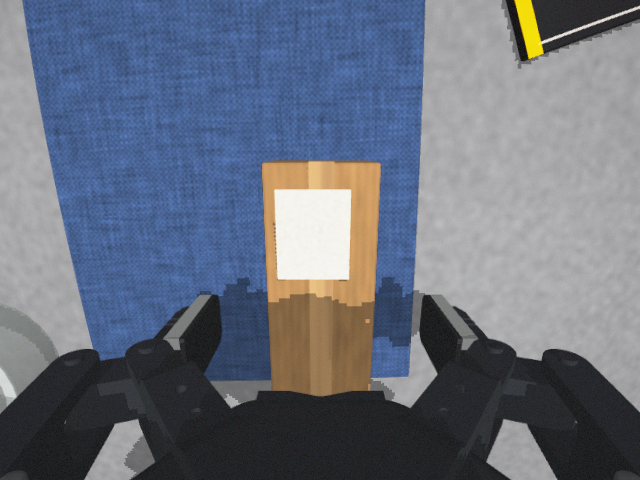

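Emit:
drive_tool(series=[[[-0.0007,-0.0003,-0.025],[0,0,0]],[[-0.0007,-0.0003,-0.045],[0,0,0]],[[-0.0007,-0.0003,-0.051],[0,0,0]],[[-0.0007,-0.0003,-0.051],[0,0,0]],[[-0.0007,-0.0003,-0.051],[0,0,0]]])

```text
time: 33.4
tool_pos: [0.4377, -0.3421, 0.0095]
tool_rot: [0.001, 1.0, -0.016, 0.001]
contact_force: [-0.1, 0.0, 0.2]
gripper_width: 1.0
```

Emit:
drive_tool(series=[[[0,0,0],[0,0,0]],[[0,0,0],[0,0,0]],[[0,0,0],[0,0,0]],[[0,0,0],[0,0,0]],[[0,0,0],[0,0,0]],[[0,0,0],[0,0,0]]], fingers=1)

```text
time: 34.0
tool_pos: [0.4375, -0.3419, 0.0093]
tool_rot: [0.001, 1.0, -0.016, 0.001]
contact_force: [-1.0, 0.8, 6.7]
gripper_width: 0.645
```

Emit:
drive_tool(series=[[[0,0,0.02],[0,0,0]],[[0,0,0.05],[0,0,0]],[[0,0,0.09],[0,0,0]],[[0,0,0.13],[0,0,0]],[[0,0,0.145],[0,0,0]],[[0,0,0.145],[0,0,0]],[[0,0,0.145],[0,0,0]]])

```text
time: 34.7
tool_pos: [0.4357, -0.3403, 0.1504]
tool_rot: [-0.001, 1.0, -0.016, -0.001]
contact_force: [-0.4, 0.2, -4.3]
gripper_width: 0.648
```

```bash
python3 - <<'E'
from h import *
rpt(); m,f=snap("wrist","w19"); grid(f,"w19a",(220,140,420,210),4)
E
```

```text
t 34.7 tcp [ 0.4357 -0.3403  0.1504] yaw_y(deg) -91.83 z [-0.0025  0.0025 -1.    ] w 0.648 F [-0.4  0.2 -4.3] q6 [-0.8  -0.05  1.86 -0.    1.34  0.81]
```

View pics/w19a.png

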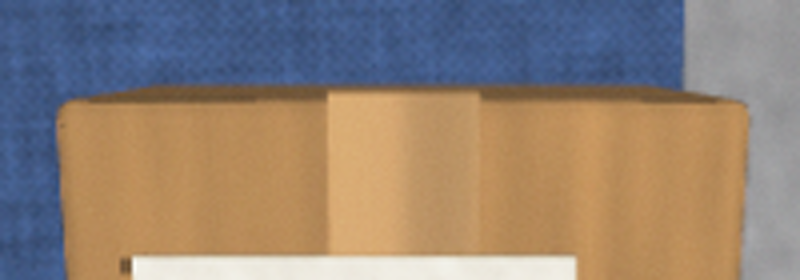

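Emit:
drive_tool(series=[[[0.02,0.03,0],[0,0,-8]],[[0.04,0.065,0],[0,0,-16]],[[0.06,0.1,0],[0,0,-24]],[[0.08,0.14,0],[0,0,-32]],[[0.1,0.18,0],[0,0,-40]],[[0.12,0.22,0],[0,0,-48]],[[0.14,0.255,0],[0,0,-56]],[[0.153,0.285,0],[0,0,-64]]])

```text
time: 35.55
tool_pos: [0.5889, -0.0537, 0.1492]
tool_rot: [0.001, 0.838, -0.545, -0.003]
contact_force: [1.4, -0.3, -3.3]
gripper_width: 0.645
```

Emit:
drive_tool(series=[[[0.008,0.017,0],[0,0,-7.5]],[[0.01,0.0277,0],[0,0,-10.6]],[[0.01,0.0277,0],[0,0,-10.6]],[[0.01,0.0277,0],[0,0,-10.6]],[[0.01,0.0277,0],[0,0,-10.6]]])

```text
time: 36.05
tool_pos: [0.5989, -0.0292, 0.1514]
tool_rot: [0.001, 0.786, -0.619, -0.001]
contact_force: [0.7, -0.0, -3.7]
gripper_width: 0.647
```

```bash
python3 - <<'E'
from h import *
rpt(); m,f=snap("wrist","w20"); grid(f,"w20a",(220,140,420,210),4); m,f=snap("scene","s20"); grid(f,"s20c",(260,190,410,310),5)
E
```

```text
t 36.05 tcp [ 0.5989 -0.0292  0.1514] yaw_y(deg) -166.43 z [-2.3e-03  1.0e-04 -1.0e+00] w 0.647 F [ 0.7 -0.  -3.7] q6 [-0.17  0.06  1.75 -0.    1.34  2.73]
```

View pics/w20a.png

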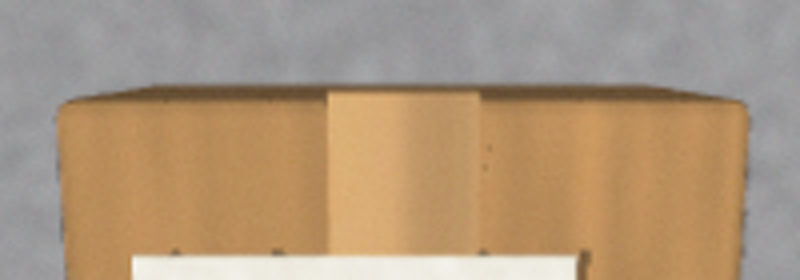

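View pics/s20c.png

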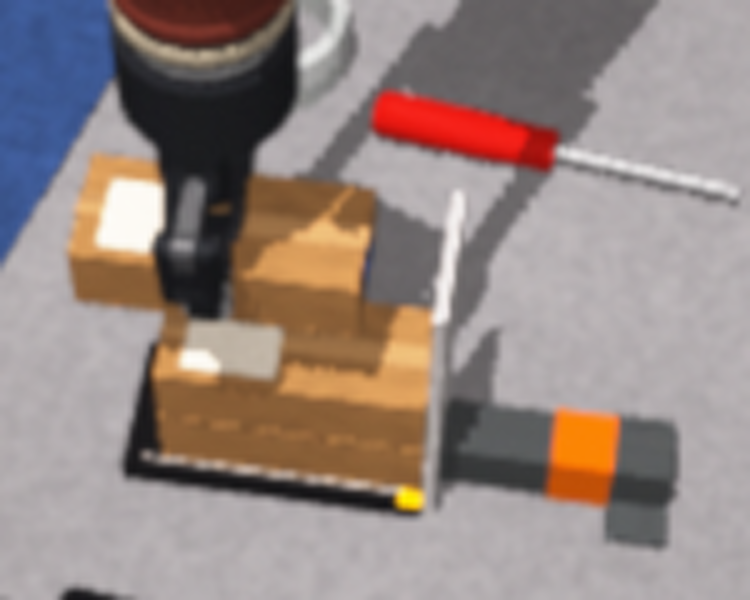

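Emit:
drive_tool(series=[[[-0.0025,0.01,-0.015],[0,0,0]],[[-0.005,0.021,-0.03],[0,0,0]],[[-0.005,0.021,-0.042],[0,0,0]],[[-0.005,0.021,-0.047],[0,0,0]],[[-0.006,0.025,-0.047],[0,0,0]],[[-0.0068,0.028,-0.047],[0,0,0]],[[-0.0074,0.031,-0.047],[0,0,0]],[[-0.0074,0.031,-0.047],[0,0,0]]])

```text
time: 36.95
tool_pos: [0.5929, 0.0028, 0.1068]
tool_rot: [-0.0, 0.786, -0.618, 0.001]
contact_force: [0.1, -0.8, -4.5]
gripper_width: 0.643
```

Emit:
drive_tool(series=[[[0,0.0005,-0.002],[0,0,0]],[[0,0.0005,-0.004],[0,0,0]],[[0,0.0005,-0.004],[0,0,0]],[[0,0.0005,-0.004],[0,0,0]]])

```text
time: 37.35
tool_pos: [0.5922, 0.0029, 0.1016]
tool_rot: [0.0, 0.786, -0.619, -0.0]
contact_force: [-0.3, 0.3, -4.0]
gripper_width: 0.653
```

Emit:
drive_tool(series=[[[-0.0005,0,-0.0015],[0,0,0]],[[-0.0005,0,-0.003],[0,0,0]],[[-0.0005,0,-0.003],[0,0,0]],[[-0.0005,0,-0.003],[0,0,0]]])

```text
time: 37.75
tool_pos: [0.5918, 0.003, 0.0988]
tool_rot: [0.0, 0.786, -0.619, -0.0]
contact_force: [-0.2, 0.2, -3.5]
gripper_width: 0.641
```

Emit:
drive_tool(series=[[[0,0,0],[0,0,0]],[[0,0,0],[0,0,0]],[[0,0,0],[0,0,0]],[[0,0,0],[0,0,0]],[[0,0,0],[0,0,0]]], fingers=-1)

```text
time: 38.25
tool_pos: [0.5921, 0.0029, 0.0992]
tool_rot: [-0.0, 0.786, -0.619, 0.0]
contact_force: [-0.2, -1.1, 0.0]
gripper_width: 1.0
```

Emit:
drive_tool(series=[[[0,0,0.02],[0,0,0]],[[0,0,0.05],[0,0,0]],[[0,0,0.1],[0,0,0]],[[0.005,-0.03,0.14],[0,0,0]],[[0.01,-0.08,0.18],[0,0,0]],[[0.01,-0.1,0.2],[0,0,0]],[[0.01,-0.1,0.2],[0,0,0]]])

```text
time: 38.95
tool_pos: [0.6039, -0.1009, 0.3051]
tool_rot: [-0.001, 0.784, -0.62, 0.005]
contact_force: [0.9, 0.6, 0.2]
gripper_width: 0.997
```

```bash
python3 - <<'E'
from h import *
rpt(); m,f=snap("scene","s21"); grid(f,"s21c",(260,190,410,310),5); m,f=snap("top","t21"); grid(f,"t21c",(225,160,345,240),6); m,f=snap("wrist","w21")
import pickle; pickle.dump(m,open("w21.pkl","wb"))
E
```

```text
t 38.95 tcp [ 0.6039 -0.1009  0.3051] yaw_y(deg) -166.67 z [ 0.0094 -0.0039 -0.9999] w 0.997 F [0.9 0.6 0.2] q6 [-0.29 -0.02  1.56 -0.    1.59  2.62]
```

View pics/s21c.png

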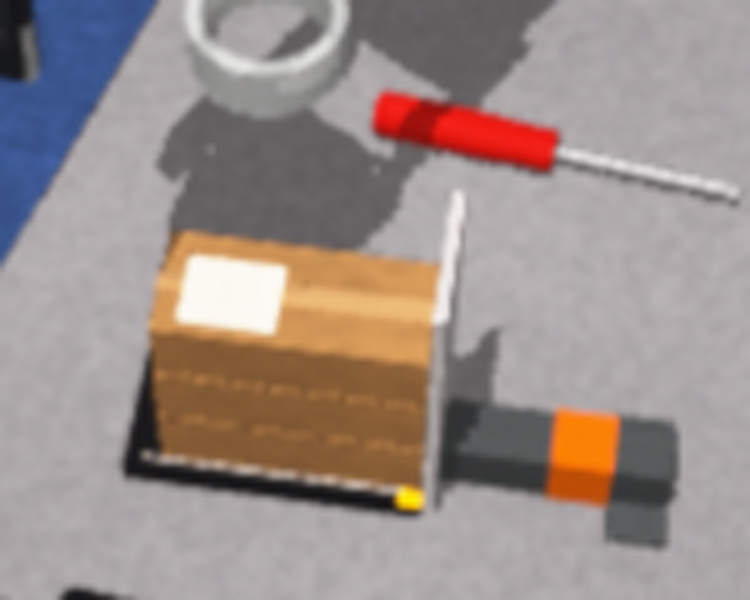

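View pics/t21c.png

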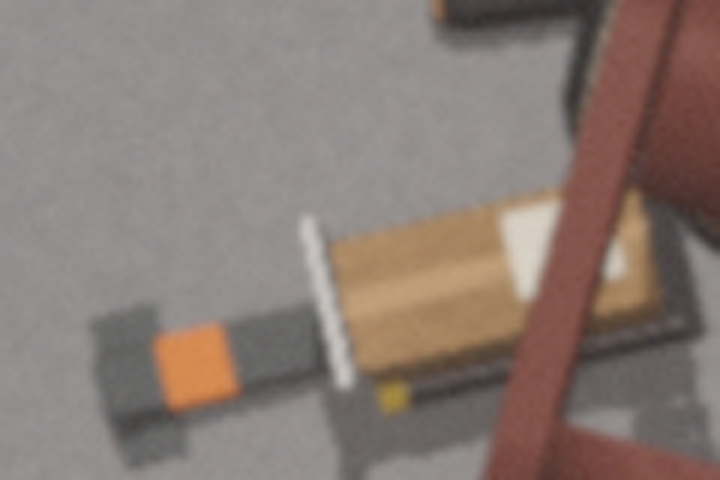

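View pics/w21.png

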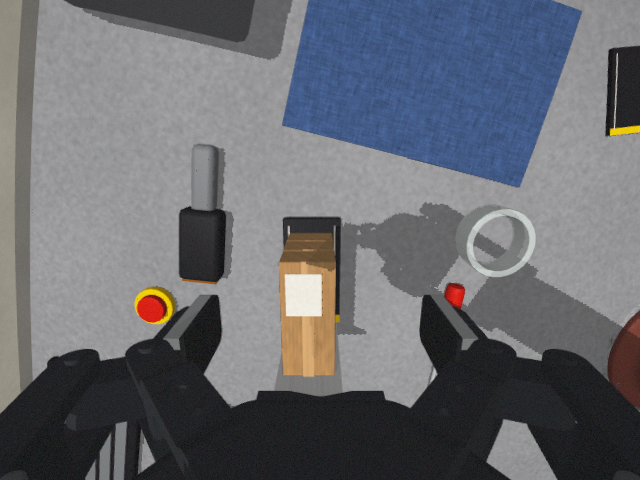

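```bash
python3 - <<'E'
import cv2
f=cv2.imread("pics/w21.png")
cv2.imwrite("pics/w21a.png",cv2.resize(f[210:395,265:355],None,fx=4,fy=4,interpolation=cv2.INTER_CUBIC)[:740])
E
```

```text
(no output)
```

View pics/w21a.png

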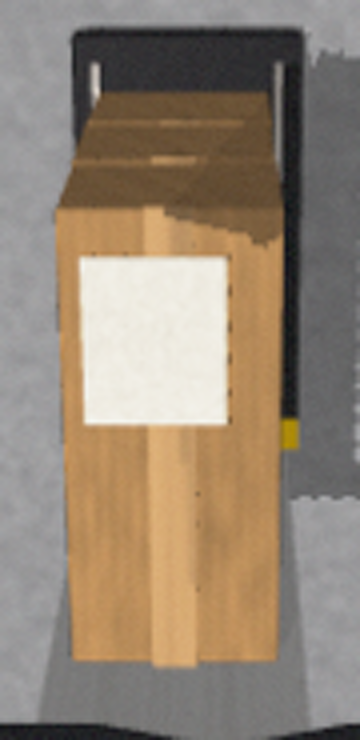

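```bash
python3 - <<'E'
from h import *
import pickle; m=pickle.load(open("w21.pkl","rb"))
b=lambda x,y:(x/4+265-.4,y/4+210-.4)
ca,e=fit(m,CA[[3,2]],[b(72,33),b(303,31)],[.5937,-.0047,.237]); print("carrier",ca.round(4),np.degrees(ca[2]),e)
T=lambda z:np.array([(.028,-.065,z),(-.028,-.065,z),(.028,.065,z),(-.028,.065,z)])
c3,e=fit(m,T(.132),[b(57,208),b(285,206),b(73,660),b(278,660)],[.592,0,.237]); print("c3",rel(c3,ca),e)
for n,z,p in(("c2",.092,[b(75,161),b(278,161)]),("c1",.052,[b(88,122),b(274,123)]),("c1b",.012,[b(100,93),b(267,93)])):
    v,e=fit(m,T(z)[:2],p,[.592,0,.237]); print(n,rel(v,ca),e)
E
```

```text
carrier [ 0.5935 -0.0055  0.2442] 13.993612207065595 [[-0.4, 0.0], [0.4, 0.0]]
c3 [ 0.00174778  0.00924255 -0.5491322 ] [[-0.4, -0.7], [0.3, -0.1], [-0.2, 0.4], [0.3, 0.5]]
c2 [ 0.00166256  0.00988109 -0.4729819 ] [[-0.4, 0.0], [0.4, 0.0]]
c1 [ 0.00208     0.00972721 -0.80822665] [[-0.1, 0.0], [0.1, 0.0]]
c1b [ 0.00217561  0.01036717 -0.48860338] [[-0.4, 0.0], [0.4, 0.0]]
```

Emit:
drive_tool(series=[[[-0.01,0.03,0.02],[0,0,8.5]],[[-0.015,0.06,0.03],[0,0,17]],[[-0.02,0.09,0.03],[0,0,25.5]],[[-0.025,0.12,0.03],[0,0,34]],[[-0.03,0.15,0.03],[0,0,42.5]],[[-0.035,0.18,0.03],[0,0,51]],[[-0.04,0.21,0.03],[0,0,59.5]],[[-0.045,0.242,0.03],[0,0,68]]])

```text
time: 39.9
tool_pos: [0.5551, 0.1473, 0.3261]
tool_rot: [0.0, 0.998, -0.07, -0.002]
contact_force: [0.5, -0.1, -0.6]
gripper_width: 0.999
```

Emit:
drive_tool(series=[[[0,0,0],[0,0,8.5]],[[0,0,0],[0,0,17]],[[0,0,0],[0,0,25.5]],[[0,0,0],[0,0,34]],[[0,0,0],[0,0,42.5]],[[0,0,0],[0,0,51]],[[0,0,0],[0,0,59.5]],[[0,0,0],[0,0,68]]], fingers=-0.5)

```text
time: 40.7
tool_pos: [0.5554, 0.1463, 0.3261]
tool_rot: [-0.001, 0.866, 0.5, -0.002]
contact_force: [0.0, -0.5, -0.2]
gripper_width: 0.749
```

Emit:
drive_tool(series=[[[0,0,0],[0,0,8.5]],[[0,0,0],[0,0,17]],[[0,0,0],[0,0,25.5]],[[0,0,0],[0,0,34]],[[0,0,0],[0,0,42.5]],[[0,0,0],[0,0,44]],[[0,0,0],[0,0,44]],[[0,0,0],[0,0,44]]])

```text
time: 41.5
tool_pos: [0.5564, 0.1455, 0.3279]
tool_rot: [-0.001, 0.619, 0.785, -0.0]
contact_force: [-0.4, -0.6, 0.5]
gripper_width: 0.752
```

```bash
python3 - <<'E'
from h import *
rpt(); m,f=snap("wrist","w22")
import pickle; pickle.dump(m,open("w22.pkl","wb"))
for r in place_of("wrist","square_grip")[:2]: print(np.round(r["location"],4),round(r["confidence"],2))
E
```

```text
t 41.5 tcp [0.5564 0.1455 0.3279] yaw_y(deg) 13.5 z [-1.5e-03 -1.0e-04 -1.0e+00] w 0.752 F [-0.4 -0.6  0.5] q6 [ 0.13 -0.1   1.61  0.    1.64 -0.11]
[0.5563 0.1445 0.0287] 0.81
```

View pics/w22.png

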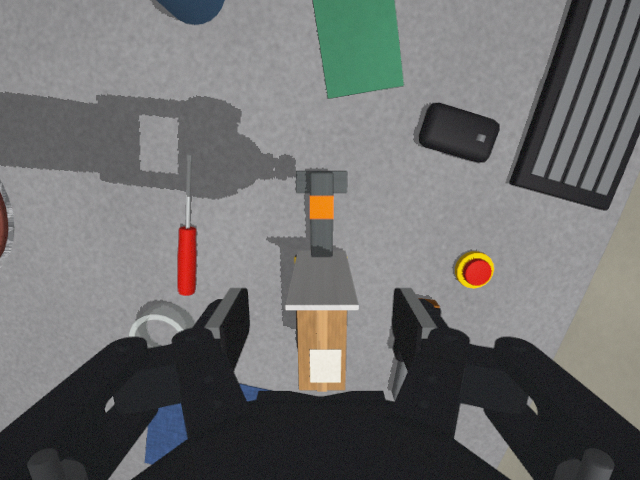

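```bash
python3 - <<'E'
import cv2
f=cv2.imread("pics/w22.png")
cv2.imwrite("pics/w22a.png",cv2.resize(f[165:315,260:370],None,fx=5,fy=5,interpolation=cv2.INTER_CUBIC))
E
```

```text
(no output)
```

View pics/w22a.png

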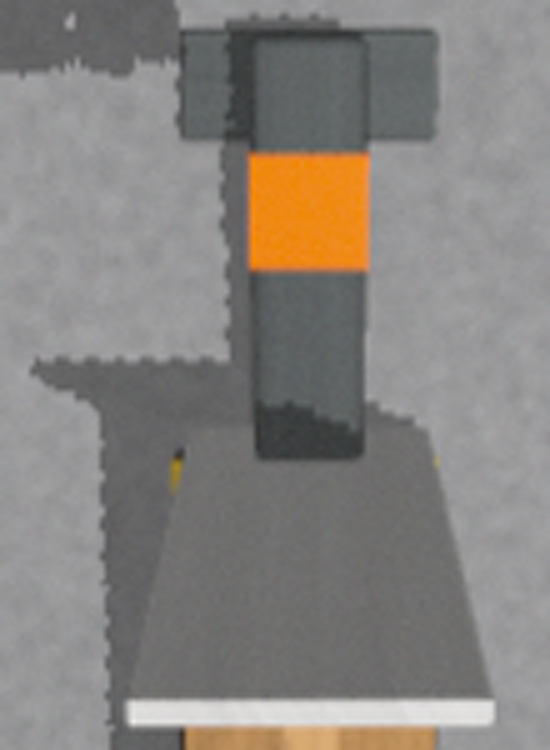

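```bash
python3 - <<'E'
from h import *
import pickle; m=pickle.load(open("w22.pkl","rb"))
b=lambda x,y:(x/5+260-.4,y/5+165-.4)
sq,e=fit(m,SQ,[b(126,724),b(495,723),b(126,702),b(495,699),b(179,30),b(438,30),b(436,138),b(179,140)],[.577,.068,.235]); print(sq.round(4),np.degrees(sq[2]),e)
print(rel(sq,np.array([.5937,-.0047,np.radians(13.6)])), "grip",pos(sq,[0,.075,.026]).round(4))
f=cv2.cvtColor(cv2.imread("pics/w22.png"),cv2.COLOR_BGR2HSV); g=cv2.inRange(f,(60,80,40),(90,255,255)); g[:, :300]=0; g[:,420:]=0; g[110:]=0
c=max(cv2.findContours(g,0,2)[0],key=cv2.contourArea); ap=cv2.approxPolyDP(cv2.convexHull(c),3,True)[:,0]; print(ap.tolist(),p2w(m,ap,.003)[:,:2].round(4).tolist())
E
```

```text
[0.5778 0.0687 0.2384] 13.657914745090721 [[0.1, 0.6], [-0.0, 0.6], [-0.1, -0.7], [0.2, -0.3], [-0.1, -0.2], [-0.2, -0.3], [-0.2, 0.3], [0.4, 0.0]]
[0.00176192 0.07506845 0.05791475] grip [[0.5601 0.1416 0.026 ]]
[[393, 0], [403, 84], [328, 97], [313, 0]] [[0.587, 0.4084], [0.6265, 0.3171], [0.5362, 0.2785], [0.4912, 0.3847]]
```

Emit:
drive_tool(series=[[[0.0037,-0.0035,-0.04],[0,0,0.1]],[[0.0037,-0.0035,-0.085],[0,0,0.1]],[[0.0037,-0.0035,-0.13],[0,0,0.1]],[[0.0037,-0.0035,-0.175],[0,0,0.1]],[[0.0037,-0.0035,-0.22],[0,0,0.1]],[[0.0037,-0.0035,-0.26],[0,0,0.1]],[[0.0037,-0.0035,-0.29],[0,0,0.1]],[[0.0037,-0.0035,-0.3],[0,0,0.1]]])

```text
time: 42.4
tool_pos: [0.5575, 0.1411, 0.0246]
tool_rot: [-0.003, 0.618, 0.786, -0.003]
contact_force: [-0.4, 0.6, -0.6]
gripper_width: 0.748
```

Emit:
drive_tool(series=[[[0,0,-0.01],[0,0,0]],[[0,0,-0.018],[0,0,0]],[[0,0,-0.018],[0,0,0]],[[0,0,-0.018],[0,0,0]]])

```text
time: 42.8
tool_pos: [0.5616, 0.1416, 0.0122]
tool_rot: [0.001, 0.618, 0.786, 0.001]
contact_force: [-0.2, 0.8, 1.0]
gripper_width: 0.75
```

Emit:
drive_tool(series=[[[-0.0012,0,-0.0035],[0,0,0]],[[-0.0012,0,-0.0035],[0,0,0]],[[-0.0012,0,-0.0035],[0,0,0]]])

```text
time: 43.1
tool_pos: [0.5594, 0.1415, 0.0077]
tool_rot: [0.0, 0.618, 0.786, 0.0]
contact_force: [0.2, -0.4, -0.7]
gripper_width: 0.753
```

Emit:
drive_tool(series=[[[0,0,0],[0,0,0]],[[0,0,0],[0,0,0]],[[0,0,0],[0,0,0]],[[0,0,0],[0,0,0]],[[0,0,0],[0,0,0]],[[0,0,0],[0,0,0]]], fingers=1)

```text
time: 43.7
tool_pos: [0.5593, 0.1415, 0.0076]
tool_rot: [-0.0, 0.618, 0.786, -0.0]
contact_force: [-2.6, -0.1, 5.5]
gripper_width: 0.343
```

Emit:
drive_tool(series=[[[-0.0003,0.001,0.001],[0,0,0]],[[-0.0012,0.005,0.002],[0,0,0]],[[-0.0024,0.01,0.003],[0,0,0]],[[-0.005,0.02,0.005],[0,0,0]],[[-0.007,0.03,0.01],[0,0,0]],[[-0.0095,0.04,0.015],[0,0,0]],[[-0.0095,0.04,0.015],[0,0,0]]])

```text
time: 44.4
tool_pos: [0.5502, 0.1833, 0.0236]
tool_rot: [0.001, 0.617, 0.787, 0.001]
contact_force: [0.5, 0.3, -5.9]
gripper_width: 0.342
```

```bash
python3 - <<'E'
from h import *
rpt(); m,f=snap("scene","s23"); grid(f,"s23c",(260,190,440,310),4.4)
E
```

```text
t 44.4 tcp [0.5502 0.1833 0.0236] yaw_y(deg) 13.79 z [ 2.e-03  9.e-04 -1.e+00] w 0.342 F [ 0.5  0.3 -5.9] q6 [ 0.19  0.16  1.86  0.    1.11 -0.05]
```

View pics/s23c.png

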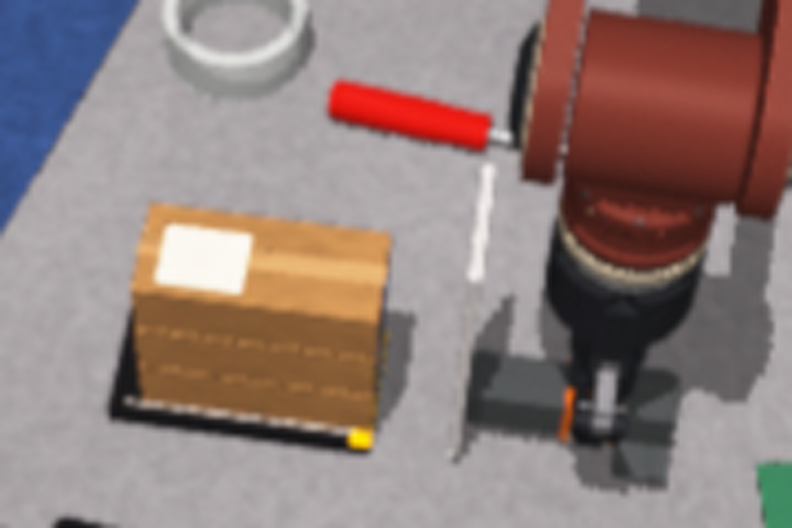

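Emit:
drive_tool(series=[[[0,0.02,0],[0,0,0]],[[-0.001,0.05,0],[0,0,2]],[[-0.002,0.085,0],[0,0,4]],[[-0.003,0.12,0],[0,0,6]],[[-0.004,0.155,0],[0,0,8]],[[-0.005,0.185,0],[0,0,9.4]],[[-0.005,0.2,0],[0,0,9.4]],[[-0.005,0.2,0],[0,0,9.4]]])

```text
time: 45.25
tool_pos: [0.5448, 0.3831, 0.0224]
tool_rot: [0.0, 0.551, 0.835, 0.0]
contact_force: [0.6, -0.2, -6.5]
gripper_width: 0.345
```

Emit:
drive_tool(series=[[[0,0,0],[0,0,0]],[[0,0,0],[0,0,0]],[[0,0,0],[0,0,0]]])

```text
time: 45.55
tool_pos: [0.5449, 0.3802, 0.0221]
tool_rot: [-0.0, 0.552, 0.834, -0.0]
contact_force: [-0.6, -1.5, -6.6]
gripper_width: 0.34
```

```bash
python3 - <<'E'
from h import *
rpt(); m,f=snap("wrist","w24")
E
```

```text
t 45.55 tcp [0.5449 0.3802 0.0221] yaw_y(deg) 22.99 z [-5.e-04 -6.e-04 -1.e+00] w 0.34 F [-0.6 -1.5 -6.6] q6 [ 0.5   0.34  1.65 -0.    1.15  0.1 ]
```

View pics/w24.png

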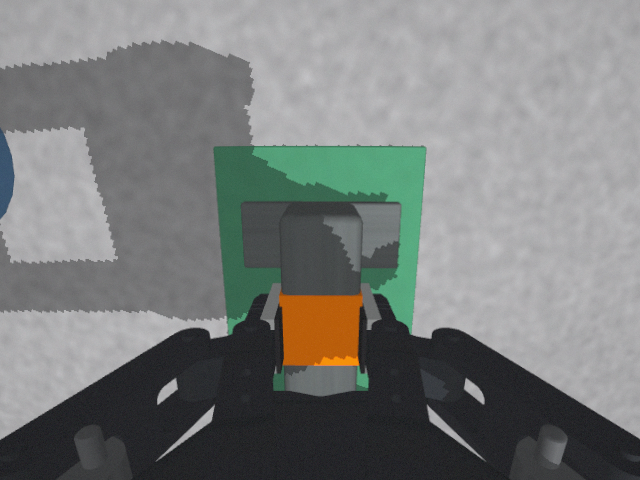

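Emit:
drive_tool(series=[[[0,0.0035,0],[0,0,0]],[[0,0.0035,-0.006],[0,0,0]],[[0,0.0035,-0.0095],[0,0,0]],[[0,0.0035,-0.0108],[0,0,0]],[[0,0.0035,-0.0108],[0,0,0]],[[0,0.0035,-0.0108],[0,0,0]]])

```text
time: 46.2
tool_pos: [0.5448, 0.385, 0.0114]
tool_rot: [-0.0, 0.551, 0.834, -0.0]
contact_force: [-0.1, -0.5, -6.9]
gripper_width: 0.339
```

Emit:
drive_tool(series=[[[0,0,0],[0,0,0]],[[0,0,0],[0,0,0]],[[0,0,0],[0,0,0]],[[0,0,0],[0,0,0]],[[0,0,0],[0,0,0]]], fingers=-0.5)

```text
time: 46.7
tool_pos: [0.5452, 0.3852, 0.0121]
tool_rot: [0.0, 0.551, 0.834, 0.0]
contact_force: [-0.2, -0.2, 0.5]
gripper_width: 0.747
```

Emit:
drive_tool(series=[[[0,0,0.02],[0,0,0]],[[0,0,0.06],[0,0,0]],[[0,0,0.105],[0,0,0]],[[0,0,0.15],[0,0,0]],[[0,0,0.2],[0,0,0]],[[0,0,0.25],[0,0,0]],[[0,0,0.29],[0,0,0]],[[0,0,0.29],[0,0,0]]])

```text
time: 47.5
tool_pos: [0.5474, 0.3864, 0.3116]
tool_rot: [0.004, 0.551, 0.834, 0.007]
contact_force: [0.1, 0.3, 1.4]
gripper_width: 0.749
```

```bash
python3 - <<'E'
from h import *
rpt(); m,f=snap("wrist","w25"); m2,f2=snap("scene","s25"); m3,f3=snap("top","t25"); grid(f3,"t25c",(130,150,350,260),3.6); grid(f,"w25c",(270,140,400,345),3)
E
```

```text
t 47.5 tcp [0.5474 0.3864 0.3116] yaw_y(deg) 23.07 z [ 0.0132  0.0072 -0.9999] w 0.749 F [0.1 0.3 1.4] q6 [ 0.5   0.11  1.42 -0.    1.6   0.1 ]
```

View pics/w25.png

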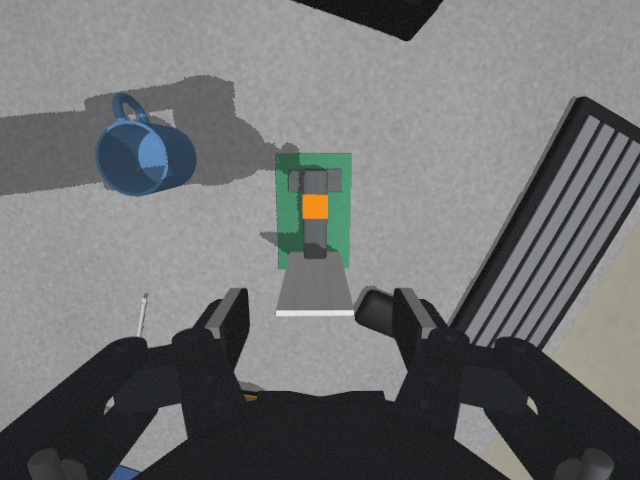

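View pics/s25.png

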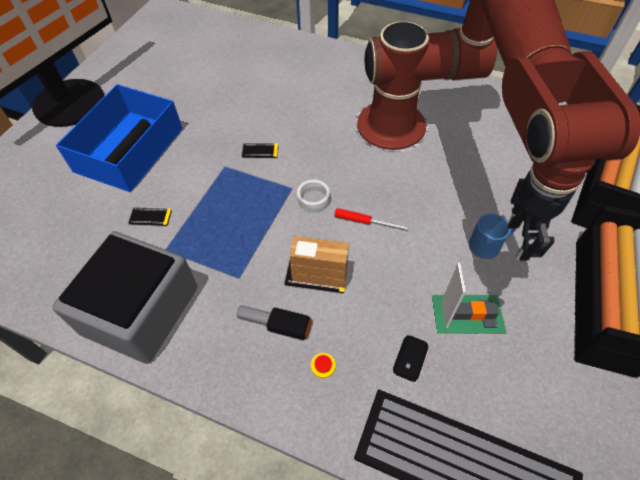

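View pics/t25c.png

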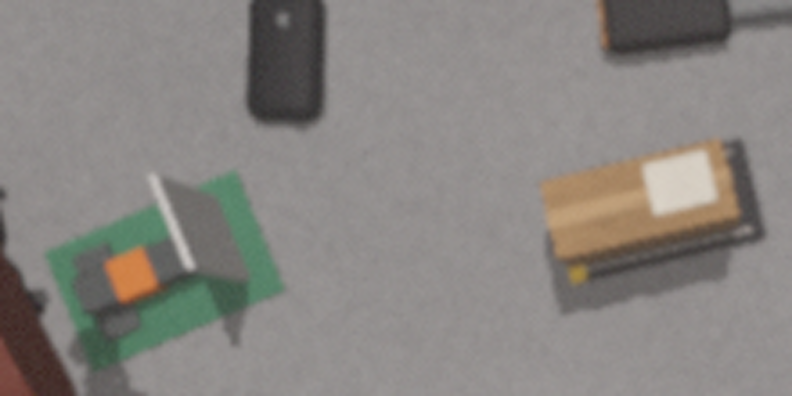

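```bash
python3 - <<'E'
from h import *
m=camera_model("top"); b=lambda x,y:(x/3.6+130-.36,y/3.6+150-.36)
T=np.array([(.028,.065,.132),(-.028,.065,.132),(.028,-.065,.132),(-.028,-.065,.132)])
v,e=fit(m,T,[b(541,182),b(557,262),b(722,140),b(741,217)],[.592,0,.237]); print(v,e,rel(v,[.5937,-.0047,np.radians(13.6)]))
for r in place_of("top","square_mid")[:1]: print(r["location"])
m,f=snap("scene","s26"); rpt()
E
```

```text
[0.58869757 0.00478268 0.22777196] [[-0.3, 0.2], [0.3, -0.3], [0.0, -0.1], [-0.1, 0.2]] [-0.00263239  0.01039307 -0.54962809]
[0.5473, 0.3683, 0.0005]
t 47.75 tcp [0.544  0.3845 0.2988] yaw_y(deg) 23.07 z [-0.0037 -0.0021 -1.    ] w 0.752 F [-0.1 -0.1 -0.5] q6 [ 0.5   0.12  1.43 -0.    1.6   0.1 ]
```

```bash
python3 -c "
from plant import *
print(job_done())"
```

```text
the job is handed in; nothing more can be done
None
```

The job is handed in at about 48 s, with the three cartons in one column and the square back on its mat; no verdict was reported.

I set the square down short of the board's striped end. I then slid it up until the wrist force showed contact, and let go. The three cartons (all there were) went on one at a time, label up, against the blade. I then drew the square straight back and stood it on its green mat.

**Square against the board:** just after letting go, the wrist camera put the blade face at about 73.2 mm along the board, slightly under the 73.5 mm limit. It cannot be nearer than 75 mm with the board in the way, so I trusted the contact force. A later wrist check, with the board position shifted about 2 mm to match the contact, gave 75.1 mm, 1.8 mm off centre and 0.06° of turn.

**Column with the square still in place:** all three cartons measured about 2 mm off the centre line, 9–10 mm along the board and under 1° of turn. All of that is inside the limits.

**Column after the square was removed:** the pictures show it unchanged. The top camera put the top carton at -2.6 mm across and 10.4 mm along. It reads the board itself 2–3 mm differently from the wrist camera, so I count the two as agreeing.

**Square on its mat:** the top camera put its footprint centre about 4 mm from the mat's centre, upright and lengthwise. The other things on the table look undisturbed. I saw no knock to the square and no loss of grip.

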